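Close the glaze pots rim on rim

ROBOT

A 6-joint arm with a two-finger parallel gripper is mounted at the origin on the work surface; the furniture and walls round the work are solid. World frame = base frame: x ahead of the robot, y to its left, z up, the work surface at z = 0. Lengths are in m, angles in rad, forces in N, time in s.
With the tool pointing down it reaches from about 0.225 to 0.875 m from the base axis. Payload 3.4 kg.
Tool frame: the origin (TCP) lies on the centre line of the jaws, within the pads' length; the fingertips stand 22 mm ahead of it and the grasp point (between the pads) lies 3 mm ahead of it; z points along the fingers, y is the line along which they close (so a half turn about z gives the same grasp; the last joint's range is limited). The gripper opens to 85 mm and grips with 20 to 120 N. Pads are 22 mm wide; open, the fingers measure 114 mm over their backs; the gripper's body (76 mm by 85 mm) begins 54 mm behind the grasp point. The pads swing forward as they close: fully open they stand 13 mm farther back than shut.
Start: joints at [-1.362, 0.276, 1.505, -0, 1.361, -0.121], TCP at [0.186, -0.544, 0.253] pointing down, gripper open.
Joint ranges: [-2.89, 2.89], [-0.75, 2.08], [0.22, 2.7], [-1.18, 4.32], [0.11, 2.71], [-2.7, 2.7]. Speed limits (rad/s): [2.57, 2.57, 3.14, 3.14, 3.14, 3.14].

INTERFACE

Orientations are given as a unit quaternion [w, x, y, z].
In Python, from rig import readout, optics, ticket gives the robot as it stands. The module is installed in compiled form; this text tells all that it offers.
- The arm moves only by the shell command python3 -m handwheel 'ROWS' [OPENING] [FORCE]. ROWS is rows parted by semicolons, their numbers by spaces, 1 to 5 of them, each of 4 numbers: dx, dy, dz in m, then a turn about the tool's z in rad; each row shifts and turns the commanded pose from where the row before left it, along the tool's axes as they then stand; what a row does not reach is not made up. A row lasts 1/12 s, in which the tool goes at most 0.0417 m and 0.125 rad, less where a joint would pass 70% of its speed; a pose out of reach is approached as far as the arm can. OPENING is the finger opening in m, set as the command begins (- or left out keeps the last). The fingers move at their own pace and stop on an object; FORCE is the grip in N (left out, the last holds). Time passes only in rows, so rows that do not move let the fingers close. It prints the time, the measured TCP pose, the force, the opening and the grip force at its end.
- readout.get_state(): the state, without advancing time (a new reading comes with each control period).
- optics.get_image(name): name is "scene" or "top" or "wrist"; returns a dict with "img" (384x512x3 uint8, red, green, blue), "camera_matrix" (3x3 intrinsics, pixels), "T" (4x4, takes a point from camera to world coordinates); the wrist camera has in their place "hand_eye" (4x4, takes a point from camera to tool coordinates, whose origin is the TCP and whose axes are the flange's). Camera axes: x right, y down, z forward; pixel columns grow to the right and rows downward; lengths in m; the calibration is good to about 2 mm. A picture is of the moment at which its call begins: read the wrist's pose just before it. There is no depth.
- ticket.sign_off(): hands the job in; it is judged then, once.
The state is a dict: "clock": time; "qpos": joint angles; "qd": joint speeds; "effort": joint torques, N m; "position": TCP position; "ee_rot": TCP orientation; "contact_force": force on the tool from outside, world axes, zero at the start; "moment": the same for the moment, N m; "width": finger opening in m; "gripper_force": force on a finger pad.
Only numpy, scipy, OpenCV 4.12 (cv2) and the standard library are available. Lean on these libraries where they do the work, as an engineer would, in place of code of your own. Each camera call takes 0.05 s, during which the arm holds its last target. There are 200 camera calls.

TASK

Close both open glaze pots against dust, leaving them standing where they are. Take the white tile off the blue pot and lay it flat, glaze up, on the middle of the bigger red tile in front of the tool chest; fetch the cups from the sloping draining rack and set each one gently mouth-down on the pot of its own colour, rim on rim all the way round, so that it stands level and stable. Do not knock over or push about the bottle, the tape roll or the tin.

Things in the scene. Friction and masses are not known exactly. Their poses are not given: they have to be found in the camera images.
- blue_pot: cobalt-blue glaze pot with a pale line near its foot, standing mouth-up and open (but for the white tile on it at the start); loose, 0.35 kg, 80 mm tall, a straight round 60 mm outside diameter, wall and rim 6 mm thick, hollow 45 mm deep. Origin: centre of its foot; z up.
- blue_pot_rim (a point): centre of the blue pot's mouth, in the plane of its rim, 80 mm above its foot
- yellow_pot: honey-yellow glaze pot standing mouth-up and open; loose, 0.35 kg, 68 mm tall, else as the blue pot. Origin: centre of its foot; z up.
- yellow_pot_rim (a point): centre of the yellow pot's mouth, in the plane of its rim, 68 mm above its foot
- blue_cup: cobalt-blue cup, 80 mm tall, about 0.15 kg, loose; starts mouth-down in the rack, leaning 26 degrees. Origin: centre of its MOUTH, in the rim plane; z points from the mouth to the closed end. A straight round 60 mm outside diameter, rim 6 mm thick, hollow 45 mm deep: the same as the pots. It can be gripped across near the closed end.
- yellow_cup: honey-yellow cup, 68 mm tall, else as the blue cup (origin in its mouth, z towards the closed end).
- cover_tile: square white-glazed tile 61 x 61 x 12 mm, lying centred on the rim of the blue pot at the start. Origin: centre of its underside; z up out of the glazed face, x and y along its sides.
- red_tile: big dark-red square tile 85 x 86 x 11 mm lying on the bench, fixed. Origin: centre of its underside; z up. It lies between the robot and the wooden tool chest, which is fixed, 220 mm tall, about 250 x 375 mm, its middle at x = 0.67, y = 0.37 m, its corner nearest the pots at x = 0.51, y = 0.20 m: keep clear of it.
- rack: grey fixed draining rack, 186 mm wide. Origin: on the bench under its middle; z up, x up the slope, away from the robot, y along its width. The floor rises 26 degrees towards +x, so the cups' closed ends lean 26 degrees towards -x. The cups' mouths are centred at (0, +-50, 42) mm; which is where varies. On their -x side a 14 mm lip stops them and a 10 mm rail 44 mm up the cup props them.
- bottle: white squeeze bottle with a red tip, 54 mm diameter, 158 mm tall, upright between the two pots, loose: not to be disturbed. Origin: centre of its foot.
- tape: roll of tan tape lying flat, 86 mm across, 24 mm high, between the bottle and the rack, loose: not to be disturbed. Origin: centre of its underside.
- tin: yellow glue tin, 70 mm diameter, 71 mm tall, far to the left, loose: not to be disturbed. Origin: centre of its underside.
There are look-alikes about, which are no part of the job. What is shaped like the blue_pot but green is not meant.

How it is judged:
By the outcome, as a careful person would: the job done as asked, in the order asked, and still so for the second after the job is handed in, with the robot touching nothing.
It also fails if it takes over 70 s, if anything falls off the work surface, if the arm or the gripper's body presses on something with over 40 N, if the wrist force passes 120 N, or if a joint passes its speed limit or range.

## Working session

There is one attempt and no reset: what is moved stays moved. The work goes in short steps, Python scripts to look and compute and a shell command to move; the robot and the scene stay as the last step left them, time stands still between calls to the robot, and variables do not carry over. Pictures are saved under pics/ and viewed, at most 10 in all, crops included, and the job is handed in when it is done.

```bash
mkdir -p pics; python3 - <<'E'
from rig import readout, optics
import cv2,numpy as np,pickle
s=readout.get_state();print(s)
D={}
for n in ("scene","top"):
    d=optics.get_image(n);D[n]=d
    print(n,d["camera_matrix"].tolist(),d["T"].round(4).tolist())
    cv2.imwrite(f"pics/{n}0.png",cv2.resize(d["img"][:,:,::-1],(800,600),interpolation=cv2.INTER_CUBIC))
d=optics.get_image("wrist");D["wrist"]=d;print(d["hand_eye"].round(4).tolist(),d["camera_matrix"].tolist())
pickle.dump(D,open("d0.pkl","wb"))
E
```

```text
{'clock': 0.0, 'qpos': array([-1.36203155e+00,  2.76563771e-01,  1.50615923e+00, -8.58559619e-06,
        1.36066256e+00, -1.20983721e-01]), 'qd': array([ 0.00074887,  0.00051201, -0.00094769, -0.00106175,  0.00233801,
        0.00010555]), 'effort': array([ 6.28099006e-04, -4.16769826e+01, -2.45808417e+01, -5.47545151e-04,
        1.08598653e-02, -8.42051634e-06]), 'position': array([ 0.18608611, -0.54353546,  0.25244707]), 'ee_rot': array([-8.95403306e-04,  9.86438459e-01,  1.64129105e-01, -4.35265881e-05]), 'contact_force': array([ 0.08298746, -0.07383083,  0.20038146]), 'moment': array([0.01222701, 0.02928395, 0.05582574]), 'gripper_force': 0.0, 'width': 0.08553128852707625}
scene [[471.9278356117603, 0.0, 258.09049530749417], [0.0, 471.9278356117603, 196.6642328004807], [0.0, 0.0, 1.0]] [[-0.5623, -0.4694, 0.6808, -0.2924], [-0.8269, 0.3233, -0.46, 0.788], [-0.0042, -0.8216, -0.57, 0.7877], [0.0, 0.0, 0.0, 1.0]]
top [[410.6104698209449, 0.0, 260.51424464911884], [0.0, 410.6104698209449, 194.3878834647843], [0.0, 0.0, 1.0]] [[0.0126, -0.99, 0.1402, 0.3551], [-0.9996, -0.0087, 0.0279, 0.2041], [-0.0264, -0.1405, -0.9897, 1.151], [0.0, 0.0, 0.0, 1.0]]
[[0.0009, -0.9467, -0.3221, 0.0819], [1.0, 0.0009, 0.0001, 0.0008], [0.0002, -0.3221, 0.9467, -0.1203], [0.0, 0.0, 0.0, 1.0]] [[272.0095712376724, 0.0, 257.69407499713867], [0.0, 272.0095712376724, 194.43283512991806], [0.0, 0.0, 1.0]]
```

View pics/top0.png

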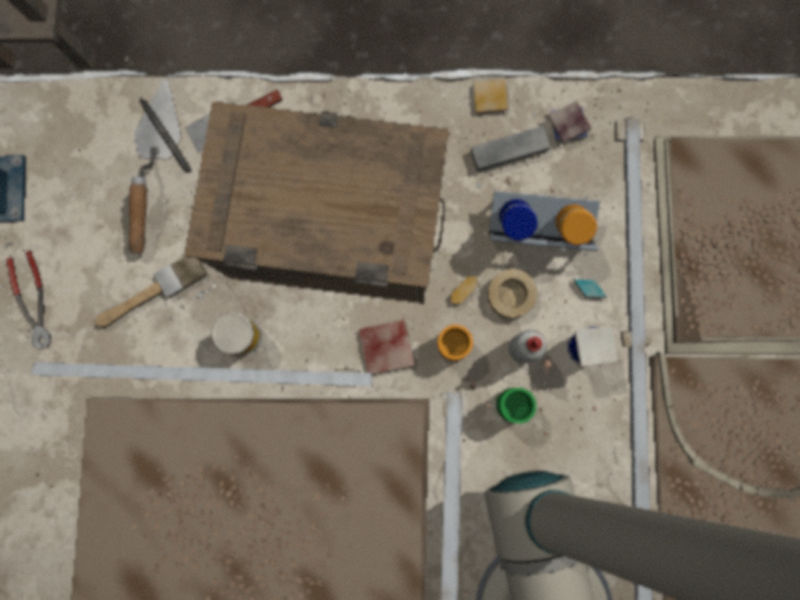

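View pics/scene0.png

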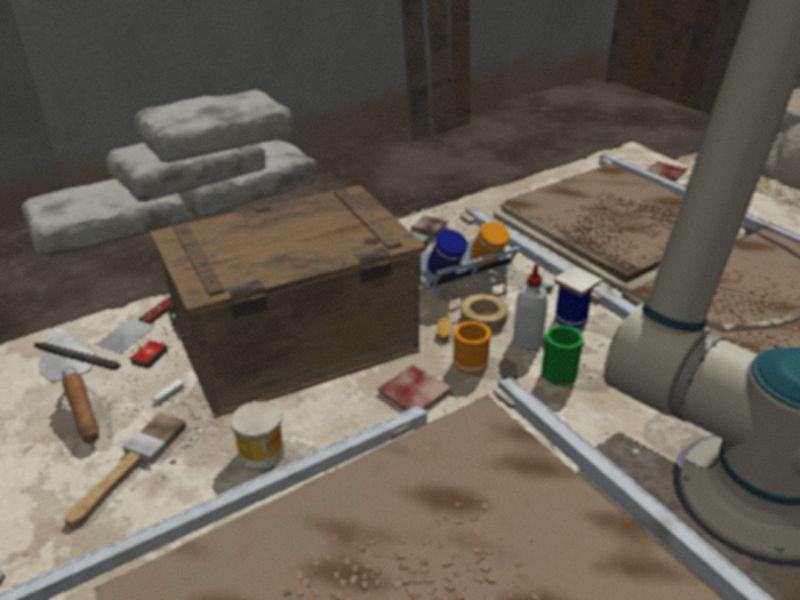

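Top view (800x600 px): tile on blue pot (598,345), yellow pot (456,343), red tile (386,347), bottle (528,347), tape (512,295), blue cup (518,218), yellow cup (577,224) in the rack. The green decoy is at (518,406) and the tin at (235,335).

```bash
cat > h.py <<'E'
import numpy as np,pickle,cv2
def ray(d,uv,z,T=None):
    T=d["T"] if T is None else T
    c=np.linalg.inv(d["camera_matrix"])@[uv[0],uv[1],1]; r=T[:3,:3]@c
    return T[:3,3]+r*(z-T[2,3])/r[2]
def proj(d,P,T=None):
    T=d["T"] if T is None else T
    P=np.atleast_2d(P); q=(P-T[:3,3])@T[:3,:3]; q=q@d["camera_matrix"].T
    return q[:,:2]/q[:,2:]
E
python3 - <<'E'
import cv2,pickle
D=pickle.load(open("d0.pkl","rb"))
for n,(x,y,w,h) in {"top":(222,118,180,150),"scene":(238,138,152,126)}.items():
    k=720/w
    i=D[n]["img"][y:y+h,x:x+w,::-1]
    k=4 if n=="top" else 4.7368
    cv2.imwrite(f"pics/{n}c.png",cv2.resize(i,None,fx=k,fy=k,interpolation=cv2.INTER_CUBIC))
E
```

```text
(no output)
```

View pics/topc.png

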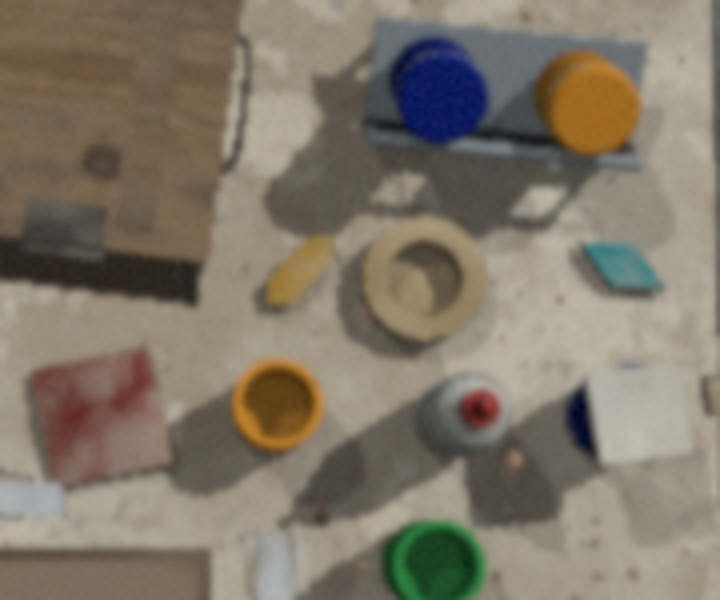

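Top crop (4x, origin (222,118)):
- Tile corners: (588,372) (683,362) (691,455) (598,467).
- Yellow rim centre: (278,404).
- Red tile corners: (30,375) (148,348) (172,460) (52,485).
- Bottle tip (480,408), tape (424,279).
- Cup closed ends: blue (442,95), yellow (592,104).

View pics/scenec.png

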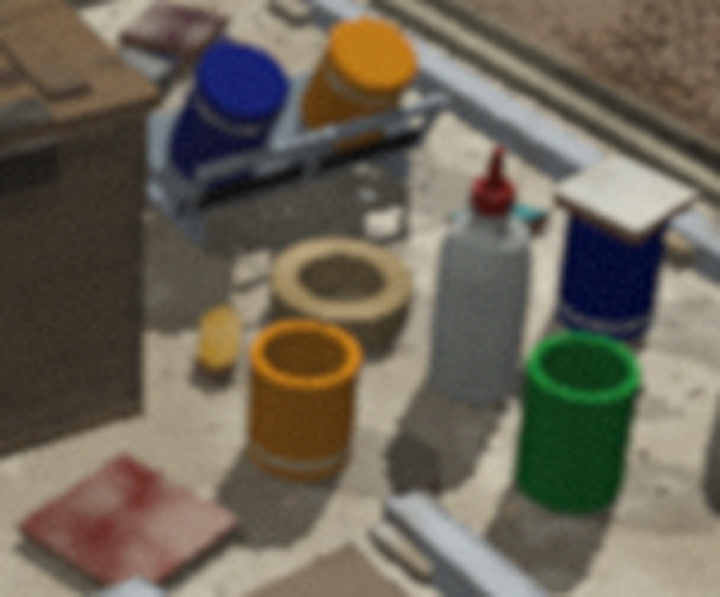

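```bash
python3 - <<'E'
from h import *
from scipy.optimize import least_squares
D=pickle.load(open("d0.pkl","rb"));d=D["top"]
c=lambda U:(np.array(U)+.5)/4-.5+[222,118]
def quad(n,pts,z):
    P=np.array([ray(d,c(p),z) for p in pts]);e=P[1]-P[0];f=P[2]-P[3];e2=P[1]-P[2]
    print(n,P.mean(0).round(4),"sides",[round(float(np.linalg.norm(P[i]-P[i-1])),4) for i in range(4)],"yaw",[round(float(np.degrees(np.arctan2(v[1],v[0]))%90),1) for v in(e,f,e2)])
quad("tile",[(588,372),(683,362),(691,455),(598,467)],.092)
quad("red",[(30,375),(148,348),(172,460),(52,485)],.011)
for n,p,z in(("ypot",(278,404),.068),("bottle",(480,408),.158),("tape",(424,279),.024),("green",(436,566),.08)):print(n,ray(d,c(p),z).round(4))
s,co=np.sin(np.radians(26)),np.cos(np.radians(26))
def pts(v,order=1):
    x,y,a=v;R=np.array([[np.cos(a),-np.sin(a)],[np.sin(a),np.cos(a)]])
    r=[]
    for L,yy in((.08,.05),(.068,-.05)):
        p=R@[-L*s,yy]+[x,y];r.append([*p,.042+L*co])
    return np.array(r)
f=lambda v:(proj(d,pts(v))-np.array([c((442,95)),c((592,104))])).ravel()
r=least_squares(f,[.65,0,0]);print("rack",r.x.round(4),r.fun.round(2));print(pts(r.x).round(4))
E
```

```text
tile [ 0.4389 -0.0773  0.092 ] sides [0.061, 0.0612, 0.0597, 0.0597] yaw [6.6, 8.0, 3.0]
red [0.4393 0.2736 0.011 ] sides [0.0781, 0.0846, 0.0798, 0.0848] yaw [13.5, 12.4, 12.8]
ypot [0.4447 0.153  0.068 ]
bottle [0.4361 0.0358 0.158 ]
tape [0.5361 0.0503 0.024 ]
green [0.3407 0.0522 0.08  ]
rack [ 0.6733 -0.0022 -0.0779] [-0.25 -0.    0.25  0.  ]
[[ 0.6423  0.0503  0.1139]
 [ 0.6397 -0.0498  0.1031]]
```

Scene crop (4.737x, origin (238,138)): tile corners (557,193) (618,157) (697,193) (634,236), yellow rim centre (306,354), red tile corners (22,522) (127,455) (237,525) (120,588). The route between the objects is clear. I'll cross-check these positions against the top view.

```bash
cat >> h.py <<'E'
def go(x,y,z,psi=None):
    from rig import readout
    s=readout.get_state();w,a,b,c_=s["ee_rot"]
    p0=2*np.arctan2(b,a)
    d=np.array([x,y,z])-s["position"]
    t=0 if psi is None else -((psi-p0))
    print("t",round(s["clock"],2),"pos",s["position"].round(4),"psi",round(p0,4),"q6",s["qpos"][5].round(2),"F",s["contact_force"].round(1),"w",round(s["width"],4))
    print(" delta tool",[round(float(v),4) for v in(d[0]*np.cos(p0)+d[1]*np.sin(p0),d[0]*np.sin(p0)-d[1]*np.cos(p0),-d[2])],"turn",round(float((t+np.pi)%(2*np.pi)-np.pi),4),"len",np.linalg.norm(d).round(3))
E
python3 - <<'E'
from h import *
D=pickle.load(open("d0.pkl","rb"));d=D["scene"]
c=lambda U:(np.array(U)+.5)/4.7368-.5+[238,138]
for n,pts,z in(("tile",[(557,193),(618,157),(697,193),(634,236)],.092),("red",[(22,522),(127,455),(237,525),(120,588)],.011)):
    P=np.array([ray(d,c(p),z) for p in pts]);print(n,P.mean(0).round(4),[round(float(np.degrees(np.arctan2(*(P[i]-P[i-1])[1::-1]))%90),1) for i in range(4)])
print(ray(d,c((306,354)),.068).round(4))
go(.439,-.077,.24,3.24)
E
```

```text
tile [ 0.4369 -0.0736  0.092 ] [4.1, 8.4, 9.4, 10.4]
red [0.4417 0.274  0.011 ] [10.8, 10.5, 10.2, 3.7]
[0.4453 0.1539 0.068 ]
t 0.15 pos [ 0.1861 -0.5436  0.2526] psi 0.3298 q6 -0.12 F [-1.2  0.2  0.7] w 0.0854
 delta tool [0.3904, -0.3596, 0.0126] turn -2.9102 len 0.531
```

```bash
R='.03 -.0277 0 0;.03 -.0277 0 0;.03 -.0277 0 0;.03 -.0277 0 0;.03 -.0277 0 0'
python3 -m handwheel '.026 -.024 0 0;.026 -.024 0 0;.026 -.024 0 0;.026 -.024 0 0;.026 -.024 0 0'
python3 -m handwheel '.026 -.024 0 0;.026 -.024 0 0;.026 -.024 0 0;.026 -.024 0 0;.026 -.024 0 0'
python3 -m handwheel '.026 -.024 0 0;.026 -.024 0 0;.026 -.024 0 0;.026 -.024 0 0;.026 -.024 0 0'
python3 -m handwheel '0 0 0 -.12;0 0 0 -.12;0 0 0 -.12;0 0 0 -.12;0 0 0 -.12'
python3 -c 'from h import *;go(.438,-.0757,.24,3.255)'
```

```text
clock: 0.57
position: [0.2707, -0.3867, 0.253]
ee_rot: [-0.0, 0.986, 0.164, 0.0]
contact_force: [0.0, -0.2, 0.4]
width: 0.0852
gripper_force: 0.0
clock: 0.98
position: [0.3548, -0.231, 0.2532]
ee_rot: [-0.0, 0.986, 0.164, 0.0]
contact_force: [0.9, -0.8, 0.6]
width: 0.085
gripper_force: 0.0
clock: 1.4
position: [0.4389, -0.0754, 0.2532]
ee_rot: [0.0, 0.986, 0.164, -0.0]
contact_force: [0.8, -0.7, 1.1]
width: 0.0856
gripper_force: 0.0
clock: 1.82
position: [0.4384, -0.0768, 0.253]
ee_rot: [-0.0, 0.892, 0.451, -0.0]
contact_force: [0.3, 0.3, -0.3]
width: 0.0855
gripper_force: 0.0
t 1.82 pos [ 0.4384 -0.0768  0.253 ] psi 0.9364 q6 0.3 F [ 0.3  0.3 -0.3] w 0.0855
 delta tool [0.0006, -0.001, 0.013] turn -2.3186 len 0.013
```

```bash

python3 -m handwheel '0 0 0 -.122;0 0 0 -.122;0 0 0 -.122;0 0 0 -.122;0 0 0 -.122' >/dev/null
python3 -m handwheel '0 0 0 -.122;0 0 0 -.122;0 0 0 -.122;0 0 0 -.122;0 0 0 -.122' >/dev/null
python3 -m handwheel '0 0 0 -.122;0 0 0 -.122;0 0 0 -.122;0 0 0 -.122;0 0 0 -.122' >/dev/null
python3 -m handwheel '0 0 .03 -.122;0 0 .03 -.122;0 0 .03 -.122;0 0 .013 -.122;0 0 0 0' 
python3 - <<'E'
from h import *
from rig import optics
go(.438,-.0757,.105,3.255)
d=optics.get_image("wrist")
cv2.imwrite("pics/w1.png",cv2.resize(d["img"][:,:,::-1],(800,600),interpolation=cv2.INTER_CUBIC))
E
```

```text
clock: 3.48
position: [0.4359, -0.0763, 0.1471]
ee_rot: [-0.004, -0.054, 0.999, 0.001]
contact_force: [-0.4, 0.7, -0.3]
width: 0.0851
gripper_force: 0.0
t 3.48 pos [ 0.4359 -0.0763  0.1471] psi 3.2497 q6 -2.01 F [-0.4  0.7 -0.3] w 0.0851
 delta tool [-0.0022, 0.0003, 0.0421] turn -0.0053 len 0.042
```

View pics/w1.png

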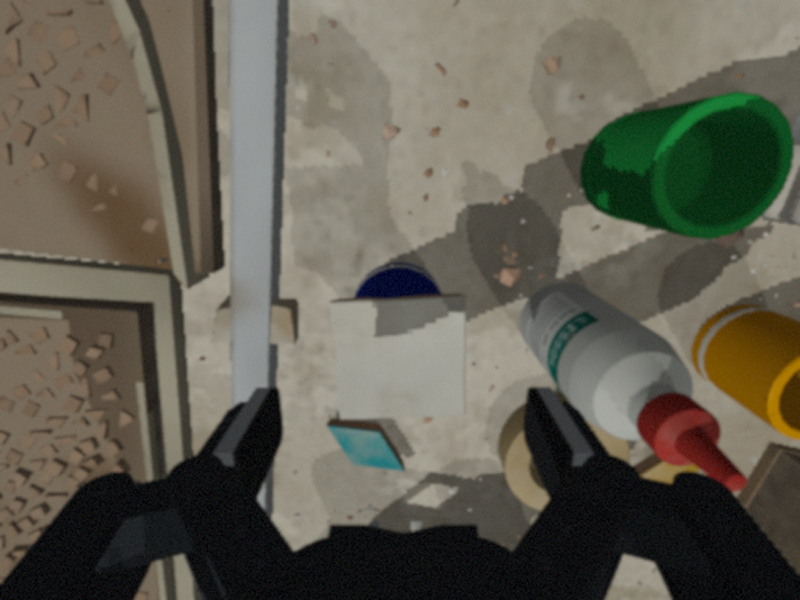

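Wrist view (800x600 px): tile corners (332,300) (464,295) (465,415) (337,418). It lies midway between the fingertips at (262,392) and (540,392), and the bottle is clear on the right.

```bash
cat >> h.py <<'E'
def wristT(s,d):
    from scipy.spatial.transform import Rotation as R
    w,x,y,z=s["ee_rot"];T=np.eye(4);T[:3,:3]=R.from_quat([x,y,z,w]).as_matrix();T[:3,3]=s["position"];return T@d["hand_eye"]
E
python3 - <<'E'
from h import *
from rig import readout
s=readout.get_state();d=pickle.load(open("d0.pkl","rb"))["wrist"]
T=wristT(s,d)
P=np.array([ray(d,(np.array(p)+.5)*.64-.5,.092,T) for p in[(332,300),(464,295),(465,415),(337,418)]])
print(P.mean(0).round(4),[np.linalg.norm(P[i]-P[i-1]).round(4) for i in range(4)],[round(float(np.degrees(np.arctan2(*(P[i]-P[i-1])[1::-1]))%90),1) for i in range(4)])
E
```

```text
[ 0.4427 -0.0768  0.092 ] [np.float64(0.0601), np.float64(0.0579), np.float64(0.0608), np.float64(0.0619)] [5.3, 8.2, 9.1, 7.5]
```

```bash

python3 -m handwheel '-.004 0 0 -.015;0 0 .02 0;0 0 .015 0;0 0 .010 0;0 0 0 0' >/dev/null
python3 -m handwheel '0 0 0 0;0 0 0 0;0 0 0 0;0 0 0 0;0 0 0 0' .05 30
python3 - <<'E'
from h import *
from rig import optics
go(.438,-.0757,.102,3.265)
d=optics.get_image("wrist")
cv2.imwrite("pics/w2.png",cv2.resize(d["img"][150:320,120:400,::-1],None,fx=2.7,fy=2.7,interpolation=cv2.INTER_CUBIC))
E
```

```text
clock: 4.37
position: [0.4457, -0.078, 0.109]
ee_rot: [0.004, -0.06, 0.998, -0.002]
contact_force: [-0.6, -1.0, 16.6]
width: 0.0502
gripper_force: 12.3
t 4.37 pos [ 0.4457 -0.078   0.109 ] psi 3.2624 q6 -2.02 F [-0.6 -1.  16.6] w 0.0502
 delta tool [0.0073, 0.0032, 0.007] turn -0.0026 len 0.011
```

View pics/w2.png

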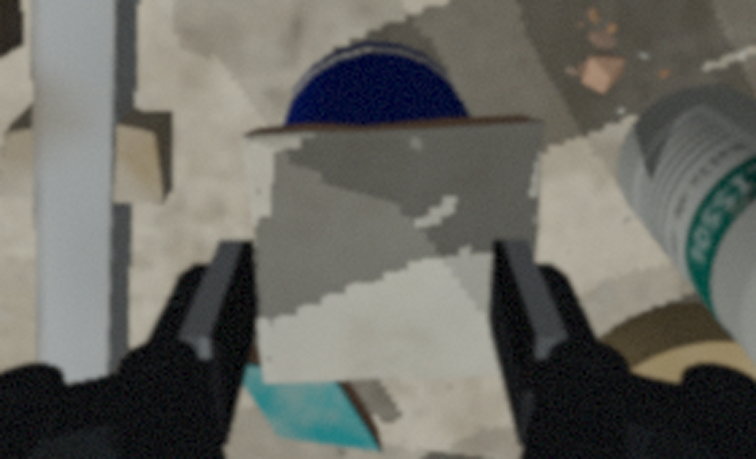

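The fingers closed on top of the tile: the tips are at about 16 mm ahead of the TCP at this opening. I'll lift off, reopen and go lower.

```bash

python3 -m handwheel '0 0 -.02 0;0 0 -.015 0;0 0 0 0' >/dev/null
python3 -m handwheel '0 0 0 0;0 0 0 0;0 0 0 0;0 0 0 0;0 0 0 0' .085 30
python3 - <<'E'
from h import *
from rig import readout,optics
go(.440,-.0764,.098,3.265)
s=readout.get_state();d=optics.get_image("wrist")
cv2.imwrite("pics/w3.png",cv2.resize(d["img"][120:320,120:400,::-1],None,fx=2.7,fy=2.7,interpolation=cv2.INTER_CUBIC))
pickle.dump((s,d),open("w3.pkl","wb"))
E
```

```text
clock: 5.08
position: [0.4422, -0.0766, 0.1396]
ee_rot: [-0.001, -0.061, 0.998, 0.0]
contact_force: [0.3, -0.6, -0.2]
width: 0.0855
gripper_force: 0.0
t 5.08 pos [ 0.4422 -0.0766  0.1396] psi 3.2627 q6 -2.02 F [ 0.3 -0.6 -0.2] w 0.0855
 delta tool [0.0021, 0.0005, 0.0416] turn -0.0023 len 0.042
```

View pics/w3.png

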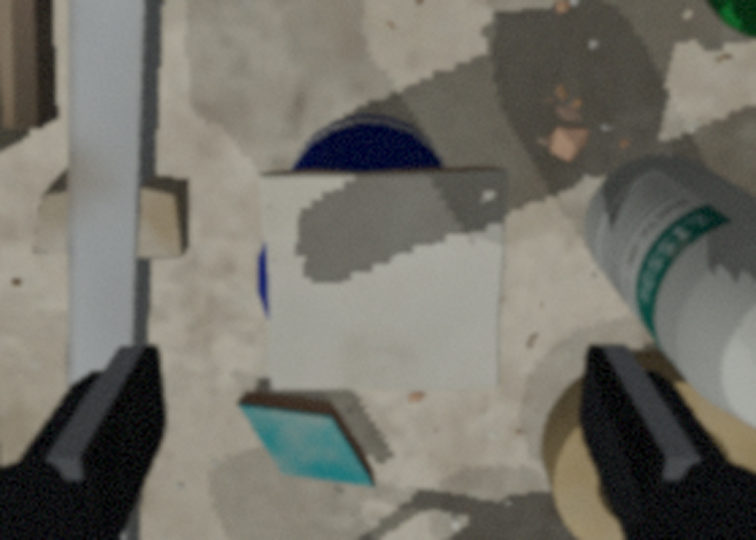

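Tile corners in this crop are (262,172) (508,168) (499,388) (272,390). It has shifted slightly on the pot, with some blue showing on its left.

```bash
python3 - <<'E'
from h import *
s,d=pickle.load(open("w3.pkl","rb"));T=wristT(s,d)
P=np.array([ray(d,(np.array(p)+.5)/2.7-.5+120,.092,T) for p in[(262,172),(508,168),(499,388),(272,390)]])
print(P.mean(0).round(4),[np.linalg.norm(P[i]-P[i-1]).round(4) for i in range(4)],[round(float(np.degrees(np.arctan2(*(P[i]-P[i-1])[1::-1]))%90),1) for i in range(4)])
m=P.mean(0);go(m[0],m[1],.098,3.265)
E
```

```text
[ 0.4373 -0.0749  0.092 ] [np.float64(0.06), np.float64(0.0585), np.float64(0.0604), np.float64(0.06)] [6.8, 8.0, 8.1, 7.6]
t 5.13 pos [ 0.4423 -0.0766  0.1397] psi 3.2627 q6 -2.02 F [-0.7 -0.3  0.3] w 0.0851
 delta tool [0.0047, 0.0023, 0.0417] turn -0.0023 len 0.042
```

```bash

python3 -m handwheel '.004 .002 .015 -.01;0 0 .017 0;0 0 .010 0;0 0 0 0;0 0 0 0' 
python3 -m handwheel '0 0 0 0;0 0 0 0;0 0 0 0;0 0 0 0;0 0 0 0' .05 25
```

```text
clock: 5.55
position: [0.438, -0.0751, 0.0978]
ee_rot: [-0.001, -0.066, 0.998, 0.0]
contact_force: [0.9, -0.0, 0.3]
width: 0.085
gripper_force: 0.0
clock: 5.97
position: [0.4391, -0.0754, 0.0992]
ee_rot: [0.001, -0.066, 0.998, -0.0]
contact_force: [-0.7, 1.1, 6.3]
width: 0.0594
gripper_force: 27.0
```

```bash

python3 -m handwheel '0 0 -.005 0;0 0 -.005 0;0 0 -.005 0;0 0 -.005 0;0 0 0 0' 
python3 - <<'E'
from h import *
from rig import readout,optics
go(.440,-.0764,.098,3.265)
s=readout.get_state();d=optics.get_image("wrist")
cv2.imwrite("pics/w4.png",cv2.resize(d["img"][120:320,120:400,::-1],None,fx=2.7,fy=2.7,interpolation=cv2.INTER_CUBIC))
pickle.dump((s,d),open("w4.pkl","wb"))
E
```

```text
clock: 6.38
position: [0.4391, -0.0755, 0.1194]
ee_rot: [0.001, -0.066, 0.998, -0.001]
contact_force: [0.0, 0.2, -0.5]
width: 0.059
gripper_force: 27.5
t 6.38 pos [ 0.4391 -0.0755  0.1194] psi 3.2729 q6 -2.03 F [ 0.   0.2 -0.5] w 0.059
 delta tool [-0.0008, -0.001, 0.0214] turn 0.0079 len 0.021
```

View pics/w4.png

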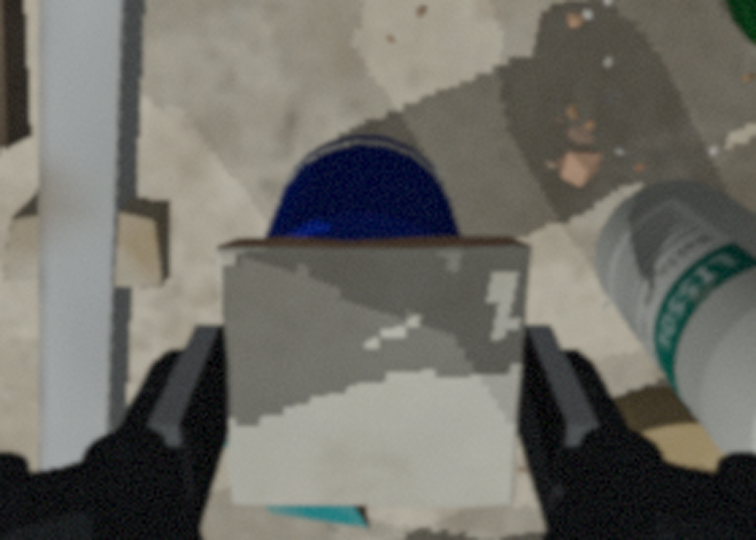

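The tile is held flat between the pads, with top corners (222,245) (528,245) (515,500) (232,503), and the blue pot still stands below it.

```bash
python3 - <<'E'
from h import *
s,d=pickle.load(open("w4.pkl","rb"));T=wristT(s,d)
P=np.array([ray(d,(np.array(p)+.5)/2.7-.5+120,s["position"][2]-.0072,T) for p in[(222,245),(528,245),(515,500),(232,503)]])
m=P.mean(0);print(m.round(4),(m-s["position"]).round(4),[np.linalg.norm(P[i]-P[i-1]).round(4) for i in range(4)])
go(.4405,.2738,.23,np.pi+.21)
E
```

```text
[ 0.4368 -0.0764  0.1122] [-0.0023 -0.0009 -0.0072] [np.float64(0.0593), np.float64(0.0572), np.float64(0.0584), np.float64(0.0602)]
t 6.43 pos [ 0.4388 -0.0754  0.1189] psi 3.2728 q6 -2.03 F [ 0.5 -0.6 -1.1] w 0.0594
 delta tool [-0.0473, 0.346, -0.1111] turn -0.0788 len 0.366
```

```bash

python3 -m handwheel '0 0 -.04 0;0 0 -.04 0;0 0 -.035 0;-.006 .038 0 0;-.006 .038 0 0' >/dev/null
python3 -m handwheel '-.006 .038 0 0;-.006 .038 0 0;-.006 .038 0 0;-.006 .038 0 0;-.006 .038 0 0' >/dev/null
python3 -m handwheel '-.006 .038 0 0;0 .038 0 -.04;0 0 0 -.04;0 0 .02 0;0 0 0 0'
python3 -c 'from h import *;go(.4415,.2738,.034,3.3516)'
```

```text
clock: 7.68
position: [0.439, 0.2702, 0.2103]
ee_rot: [-0.003, -0.106, 0.994, -0.001]
contact_force: [-1.0, -0.1, -0.9]
width: 0.0592
gripper_force: 28.4
t 7.68 pos [0.439  0.2702 0.2103] psi 3.3548 q6 -1.37 F [-1.  -0.1 -0.9] w 0.0592
 delta tool [-0.0032, 0.003, 0.1763] turn 0.0032 len 0.176
```

```bash

python3 -m handwheel '-.003 .003 .04 0;0 0 .04 0;0 0 .04 0;0 0 .03 0;0 0 .015 0' 
python3 -m handwheel '0 0 .006 0;0 0 .003 0;0 0 0 0;0 0 0 0;0 0 0 0'
python3 -c 'from h import *;go(.4415,.2738,.0305,3.3516)'
```

```text
clock: 8.1
position: [0.441, 0.2719, 0.0447]
ee_rot: [-0.004, -0.105, 0.994, -0.001]
contact_force: [-0.8, -0.5, 0.1]
width: 0.0594
gripper_force: 28.4
clock: 8.52
position: [0.4447, 0.2741, 0.0407]
ee_rot: [0.001, -0.105, 0.994, 0.0]
contact_force: [-0.5, 0.7, -1.6]
width: 0.0593
gripper_force: 28.4
t 8.52 pos [0.4447 0.2741 0.0407] psi 3.3526 q6 -1.36 F [-0.5  0.7 -1.6] w 0.0593
 delta tool [0.0032, 0.0004, 0.0102] turn 0.001 len 0.011
```

```bash

python3 -m handwheel '.003 0 .004 0;0 0 .002 0;0 0 0 0;0 0 0 0;0 0 0 0'
python3 -m handwheel '0 0 .002 0;0 0 .001 0;0 0 0 0;0 0 0 0'
```

```text
clock: 8.93
position: [0.4406, 0.2731, 0.0334]
ee_rot: [0.0, -0.105, 0.994, -0.0]
contact_force: [0.7, 0.4, 0.0]
width: 0.059
gripper_force: 28.4
clock: 9.27
position: [0.4405, 0.273, 0.0301]
ee_rot: [-0.0, -0.105, 0.994, -0.0]
contact_force: [0.6, 0.5, -0.4]
width: 0.0591
gripper_force: 28.4
```

```bash

python3 -m handwheel '0 0 .0015 0;0 0 0 0;0 0 0 0;0 0 0 0'
```

```text
clock: 9.6
position: [0.4408, 0.2731, 0.0291]
ee_rot: [0.0, -0.105, 0.994, 0.0]
contact_force: [-1.3, 0.1, 3.4]
width: 0.0592
gripper_force: 28.8
```

```bash

python3 -m handwheel '0 0 0 0;0 0 0 0;0 0 0 0;0 0 0 0' .085 25
python3 -m handwheel '0 0 -.01 0;0 0 -.03 0;0 0 -.04 0;0 0 -.04 0;0 0 -.02 0'
python3 -m handwheel '.03 0 -.03 0;0 0 0 0;0 0 0 0'
python3 - <<'E'
from h import *
from rig import readout,optics
s=readout.get_state();d=optics.get_image("wrist")
d2=optics.get_image("top")
a=cv2.resize(d["img"][60:320,120:400,::-1],None,fx=2,fy=2,interpolation=cv2.INTER_CUBIC)
b=cv2.resize(d2["img"][190:250,215:335,::-1],None,fx=4,fy=4,interpolation=cv2.INTER_CUBIC)
c=np.zeros((600,800,3),np.uint8);c[:520,:560]=a
b=cv2.rotate(b,cv2.ROTATE_90_CLOCKWISE);c[:480,560:800]=b
cv2.imwrite("pics/w5.png",c)
pickle.dump((s,d,d2),open("w5.pkl","wb"))
E
```

```text
clock: 9.93
position: [0.4406, 0.273, 0.0286]
ee_rot: [-0.0, -0.105, 0.994, -0.0]
contact_force: [0.2, -0.4, -0.6]
width: 0.0852
gripper_force: 0.0
clock: 10.35
position: [0.4425, 0.2739, 0.174]
ee_rot: [0.004, -0.105, 0.994, 0.001]
contact_force: [0.8, 0.0, -0.3]
width: 0.0848
gripper_force: 0.0
clock: 10.6
position: [0.4117, 0.2671, 0.2006]
ee_rot: [0.002, -0.106, 0.994, 0.001]
contact_force: [0.5, 0.3, -1.1]
width: 0.0851
gripper_force: 0.0
```

View pics/w5.png

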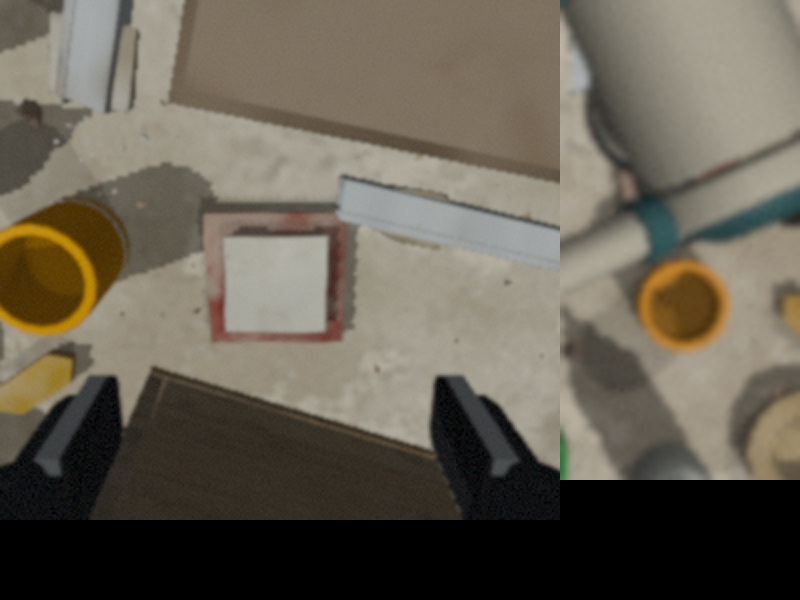

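Wrist crop (2x, origin (120,60)): white tile corners (224,236) (328,236) (326,332) (226,333), red tile corners (203,214) (347,212) (341,341) (212,342), and the yellow pot rim ellipse around (45,279).

```bash
python3 - <<'E'
from h import *
s,d,d2=pickle.load(open("w5.pkl","rb"));T=wristT(s,d)
f=lambda p,z:ray(d,(np.array(p)+.5)/2-.5+[120,60],z,T)
for pts,z in(([(224,236),(328,236),(326,332),(226,333)],.023),([(203,214),(347,212),(341,341),(212,342)],.011)):
    P=np.array([f(p,z) for p in pts]);print(P.mean(0).round(4),[np.linalg.norm(P[i]-P[i-1]).round(4) for i in range(4)],[round(float(np.degrees(np.arctan2(*(P[i]-P[i-1])[1::-1]))%90),1) for i in range(4)])
print("ypot",f((45,279),.068))
print("ypot top",ray(d2,((304.5)/4-.5+215,(800-682.5-560+240+0)/4),.068)) if 0 else None
# hue-free: outer ellipse of yellow pot in top image
for n,dd,T_ in(("top",d2,None),("wr",d,T)):
    hsv=cv2.cvtColor(dd["img"],cv2.COLOR_RGB2HSV)
    m=cv2.inRange(hsv,(10,150,150 if n=="top" else 170),(30,255,255))
    k,l,st,ce=cv2.connectedComponentsWithStats(m)
    for i in range(1,k):
        if st[i,4]>60:
            x,y,w,h,a=st[i]; c_=(x+(w-1)/2,y+(h-1)/2); print(n,st[i],ray(dd,c_,.068,T_).round(4))
go(.655,.0475,.25,np.pi-.078)
E
```

```text
[0.4394 0.2725 0.023 ] [np.float64(0.0605), np.float64(0.0589), np.float64(0.0599), np.float64(0.0602)] [11.6, 12.2, 12.8, 12.8]
[0.4401 0.2725 0.011 ] [np.float64(0.0825), np.float64(0.0837), np.float64(0.083), np.float64(0.0813)] [13.6, 13.0, 12.0, 12.6]
ypot [0.44331922 0.15667429 0.068     ]
top [361 132  21  23 344] [ 0.651  -0.0613  0.068 ]
top [280 208  22  22 124] [0.445  0.1547 0.068 ]
wr [109 173  58  55 627] [0.4451 0.1521 0.068 ]
t 10.7 pos [0.4117 0.2668 0.1982] psi 3.353 q6 -1.35 F [ 0.1 -0.3 -0.1] w 0.0852
 delta tool [-0.1919, -0.2655, -0.0518] turn 0.2894 len 0.332
```

The tile is flat and within 1 mm of the red tile's centre. Next is the blue cup.

```bash

python3 -m handwheel '0 0 -.015 .0963;0 0 -.015 .0965;0 0 -.015 .0965;0 -.037 0 0;0 -.037 0 0' >/dev/null
python3 -m handwheel '0 -.037 0 0;0 -.037 0 0;0 -.037 0 0;0 -.034 0 0;-.03 0 0 0' >/dev/null
python3 -m handwheel '-.038 0 0 0;-.038 0 0 0;-.038 0 0 0;-.038 0 0 0;-.038 0 0 0'
python3 -m handwheel '0 0 0 0'
python3 - <<'E'
from h import *
from rig import readout,optics
go(.6562,.0493,.09,np.pi-.078)
s=readout.get_state();d=optics.get_image("wrist")
cv2.imwrite("pics/w6.png",cv2.resize(d["img"][:,:,::-1],(800,600),interpolation=cv2.INTER_CUBIC))
pickle.dump((s,d),open("w6.pkl","wb"))
E
```

```text
clock: 11.95
position: [0.6158, 0.0307, 0.2409]
ee_rot: [-0.002, 0.039, 0.999, -0.0]
contact_force: [0.7, 0.7, 0.3]
width: 0.0849
gripper_force: 0.0
clock: 12.03
position: [0.6214, 0.0299, 0.2393]
ee_rot: [0.001, 0.04, 0.999, -0.0]
contact_force: [0.0, -0.4, 0.2]
width: 0.0849
gripper_force: 0.0
t 12.03 pos [0.6214 0.0299 0.2393] psi 3.0622 q6 -1.55 F [ 0.  -0.4  0.2] w 0.0849
 delta tool [-0.0332, 0.0221, 0.1493] turn -0.0014 len 0.155
```

View pics/w6.png

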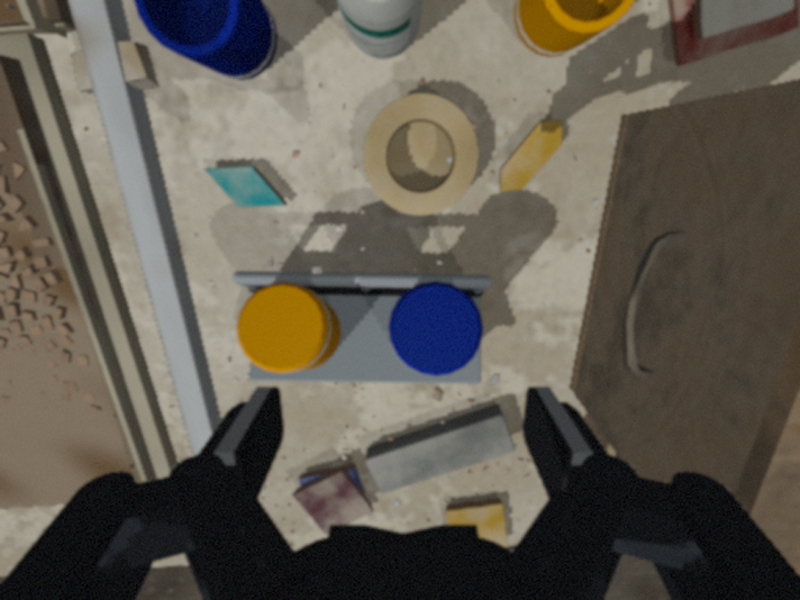

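Closed-end centres are at (437,329) for blue and (283,328) for yellow. The rack edges are square to the gripper. That was my tenth and last picture, so from here I'll measure with code.

```bash
cat >> h.py <<'E'
def blob(img,lo,hi,box=None,amin=80):
    hsv=cv2.cvtColor(img,cv2.COLOR_RGB2HSV);m=cv2.inRange(hsv,lo,hi)
    if box: b=np.zeros_like(m);b[box[1]:box[3],box[0]:box[2]]=1;m*=b
    k,l,st,ce=cv2.connectedComponentsWithStats(m)
    return sorted([(int(a[4]),a[:4].tolist(),c.round(2).tolist()) for a,c in zip(st[1:],ce[1:]) if a[4]>amin],reverse=True),m
E
python3 - <<'E'
from h import *
s,d=pickle.load(open("w6.pkl","rb"));T=wristT(s,d)
g=lambda p:(np.array(p)+.5)*.64-.5
print("blue",ray(d,g((437,329)),.1139,T).round(4),"yel",ray(d,g((283,328)),.1031,T).round(4))
print(blob(d["img"],(110,150,60),(130,255,255))[0][:4]);print(blob(d["img"],(10,180,120),(30,255,255))[0][:4])
E
```

```text
blue [0.6395 0.0487 0.1139] yel [ 0.6354 -0.0504  0.1031]
[(2676, [250, 181, 58, 59], [278.35, 209.8]), (1198, [87, 0, 67, 47], [129.09, 18.95])]
[(2411, [153, 182, 55, 56], [179.89, 209.76]), (1200, [333, 0, 73, 33], [358.7, 14.4])]
```

```bash

python3 -m handwheel '-.032 .0215 0 0;0 0 .04 0;0 0 .04 0;0 0 .03 0;0 0 0 0' >/dev/null
python3 -m handwheel '0 0 0 0'; python3 -c 'from h import *;go(.655,.0487,.09,np.pi-.078)'
```

```text
clock: 12.58
position: [0.6455, 0.0504, 0.1309]
ee_rot: [-0.003, 0.039, 0.999, -0.0]
contact_force: [1.7, -0.7, 0.8]
width: 0.0854
gripper_force: 0.0
t 12.58 pos [0.6455 0.0504 0.1309] psi 3.0635 q6 -1.52 F [ 1.7 -0.7  0.8] w 0.0854
 delta tool [-0.0096, -0.0009, 0.0409] turn -0.0 len 0.042
```

```bash

python3 -m handwheel '-.009 -.001 0 0;0 0 .02 0;0 0 .015 0;0 0 .006 0;0 0 0 0' 
python3 -m handwheel '0 0 0 0;0 0 0 0;0 0 0 0;0 0 0 0;0 0 0 0' .05 30; python3 -c 'from h import *;go(.655,.0487,.09,np.pi-.078)'
```

```text
clock: 13.0
position: [0.6572, 0.0484, 0.093]
ee_rot: [0.001, 0.039, 0.999, -0.0]
contact_force: [-1.7, 0.0, 0.6]
width: 0.0849
gripper_force: 0.0
clock: 13.42
position: [0.6579, 0.0484, 0.0944]
ee_rot: [0.002, 0.039, 0.999, -0.0]
contact_force: [-0.2, -0.7, 6.1]
width: 0.059
gripper_force: 32.6
t 13.42 pos [0.6579 0.0484 0.0944] psi 3.0636 q6 -1.52 F [-0.2 -0.7  6.1] w 0.059
 delta tool [0.0029, 0.0001, 0.0044] turn -0.0 len 0.005
```

```bash

python3 -m handwheel '0 0 -.01 0;0 0 -.02 0;0 0 -.03 0;0 0 -.035 0;0 0 -.035 0' >/dev/null
python3 -m handwheel '0 0 -.03 0;0 0 -.03 0;0 0 0 0'; python3 -c 'from h import *;go(.335,-.06,.25,np.pi-.078)'
```

```text
clock: 14.08
position: [0.6591, 0.0487, 0.2904]
ee_rot: [0.007, 0.039, 0.999, 0.0]
contact_force: [1.0, 0.6, 0.0]
width: 0.0592
gripper_force: 32.8
t 14.08 pos [0.6591 0.0487 0.2904] psi 3.0637 q6 -1.52 F [1.  0.6 0. ] w 0.0592
 delta tool [0.3146, -0.1336, 0.0404] turn 0.0001 len 0.344
```

```bash

python3 -m handwheel '.035 -.0148 0 0;.035 -.0148 0 0;.035 -.0148 0 0;.035 -.0148 0 0;.035 -.0148 0 0' >/dev/null
python3 -m handwheel '.035 -.0148 0 0;.035 -.0148 0 0;.035 -.0148 0 0;.033 -.014 0 0;0 0 0 0' >/dev/null
python3 -m handwheel '0 0 .035 0;0 0 .035 0;0 0 .03 0;0 0 0 0;0 0 0 0'
python3 - <<'E'
from h import *
from rig import readout,optics
go(.335,-.06,.09)
s=readout.get_state();d=optics.get_image("wrist");T=wristT(s,d)
pickle.dump((s,d),open("w7.pkl","wb"))
r,m=blob(d["img"],(110,130,30),(130,255,255));print(r[:5])
r,m=blob(d["img"],(10,150,60),(30,255,255));print(r[:5])
E
```

```text
clock: 15.33
position: [0.3332, -0.0584, 0.1816]
ee_rot: [-0.002, 0.039, 0.999, 0.001]
contact_force: [0.4, 0.3, -0.5]
width: 0.0585
gripper_force: 33.4
t 15.33 pos [ 0.3332 -0.0584  0.1816] psi 3.0635 q6 -1.87 F [ 0.4  0.3 -0.5] w 0.0585
 delta tool [-0.0019, -0.0015, 0.0916] turn 0.0 len 0.092
[(14354, [191, 194, 135, 138], [257.87, 262.2])]
[(4116, [415, 238, 87, 73], [457.54, 274.12]), (117, [410, 233, 33, 28], [421.42, 242.79])]
```

```bash

python3 -m handwheel '0 0 .04 0;0 0 .035 0;0 0 .02 0;0 0 .01 0;0 0 0 0' - 20
python3 -m handwheel '0 0 .005 0;0 0 .004 0;0 0 0 0;0 0 0 0'
```

```text
clock: 15.8
position: [0.3349, -0.0591, 0.0771]
ee_rot: [-0.0, 0.039, 0.999, 0.0]
contact_force: [-0.1, 0.7, -1.1]
width: 0.0594
gripper_force: 33.6
clock: 16.13
position: [0.3349, -0.0593, 0.069]
ee_rot: [0.001, 0.039, 0.999, -0.0]
contact_force: [0.3, 0.4, -1.1]
width: 0.0587
gripper_force: 33.6
```

```bash

python3 -m handwheel '0 0 .002 0;0 0 0 0;0 0 0 0'
```

```text
clock: 16.38
position: [0.3342, -0.059, 0.0664]
ee_rot: [0.0, 0.039, 0.999, -0.0]
contact_force: [-0.1, -0.1, -1.5]
width: 0.0588
gripper_force: 33.6
```

```bash

python3 -m handwheel '0 0 .002 0;0 0 .001 0;0 0 0 0;0 0 0 0' .05 20
python3 -m handwheel '-.004 0 .001 0;-.004 0 .001 0;0 0 0 0'
```

```text
clock: 16.72
position: [0.3353, -0.0592, 0.0646]
ee_rot: [0.001, 0.039, 0.999, -0.0]
contact_force: [-1.2, 1.7, 17.0]
width: 0.0592
gripper_force: 35.2
clock: 16.97
position: [0.3436, -0.0602, 0.0622]
ee_rot: [0.001, 0.039, 0.999, -0.001]
contact_force: [-0.6, -0.1, 10.7]
width: 0.0591
gripper_force: 35.3
```

```bash

python3 -m handwheel '-.004 0 .001 0;-.004 0 .0012 0;-.004 0 .0012 0;0 0 0 0'
python3 -m handwheel '-.003 0 .0015 0;-.003 0 .0015 0;0 0 0 0'
```

```text
clock: 17.3
position: [0.3545, -0.0609, 0.0581]
ee_rot: [-0.0, 0.039, 0.999, -0.0]
contact_force: [-0.5, -1.0, 5.6]
width: 0.0587
gripper_force: 35.2
clock: 17.55
position: [0.3603, -0.0613, 0.0552]
ee_rot: [-0.0, 0.039, 0.999, -0.0]
contact_force: [-0.8, -0.9, 7.6]
width: 0.0591
gripper_force: 34.1
```

```bash

python3 -m handwheel '0 0 .0015 0;0 0 0 0;0 0 0 0'
python3 -m handwheel '0 0 .0015 0;0 0 0 0;0 0 0 0'
```

```text
clock: 17.8
position: [0.3615, -0.0615, 0.0543]
ee_rot: [0.001, 0.039, 0.999, -0.0]
contact_force: [0.6, -0.5, 10.6]
width: 0.0591
gripper_force: 34.3
clock: 18.05
position: [0.3629, -0.0617, 0.0533]
ee_rot: [0.003, 0.039, 0.999, -0.001]
contact_force: [1.5, 1.4, 11.9]
width: 0.0588
gripper_force: 34.6
```

```bash

python3 -m handwheel '0 0 .0015 0;0 0 0 0;0 0 0 0'
python3 -m handwheel '0 0 .0015 0;0 0 0 0;0 0 0 0'
python3 - <<'E'
from h import *
from rig import readout,optics
go(.335,-.06,.09)
s=readout.get_state();d=optics.get_image("wrist");T=wristT(s,d)
pickle.dump((s,d),open("w8.pkl","wb"))
hsv=cv2.cvtColor(d["img"],cv2.COLOR_RGB2HSV)
m=cv2.inRange(hsv,(105,120,30),(130,255,255))
# top face is lit brighter than the side: print value profile down the middle column
for c in(220,258,296):print(c,[(r,int(hsv[r,c,2])) for r in range(60,384,8) if m[r,c]])
E
```

```text
clock: 18.3
position: [0.3642, -0.062, 0.0522]
ee_rot: [0.004, 0.04, 0.999, -0.001]
contact_force: [3.5, 1.7, 14.0]
width: 0.059
gripper_force: 34.9
clock: 18.55
position: [0.3651, -0.0624, 0.0511]
ee_rot: [0.005, 0.04, 0.999, -0.001]
contact_force: [2.7, 1.6, 16.9]
width: 0.0588
gripper_force: 35.2
t 18.55 pos [ 0.3651 -0.0624  0.0511] psi 3.0625 q6 -1.85 F [ 2.7  1.6 16.9] w 0.0588
 delta tool [0.0301, 0.0, -0.0389] turn 0.0 len 0.049
220 [(196, 69), (204, 60), (212, 60), (228, 89), (236, 102), (244, 77), (252, 78), (260, 75), (268, 76), (276, 74), (284, 77), (292, 76), (300, 77), (308, 82), (316, 95), (324, 118), (332, 85)]
258 [(172, 60), (180, 58), (188, 61), (196, 62), (204, 63), (212, 62), (220, 95), (228, 74), (236, 76), (244, 79), (252, 75), (260, 74), (268, 76), (276, 75), (284, 77), (292, 76), (300, 74), (308, 76), (316, 100), (324, 148), (332, 149), (340, 116)]
296 [(196, 57), (204, 58), (212, 60), (228, 64), (236, 71), (244, 77), (252, 78), (260, 78), (268, 74), (276, 76), (284, 80), (292, 74), (300, 73), (308, 79), (316, 129), (324, 130)]
```

```bash
python3 - <<'E'
from h import *
s,d=pickle.load(open("w8.pkl","rb"));T=wristT(s,d)
a=s["position"]
for tilt in(0,5,10):
  for cx in(.360,.366,.372):
    u,v=np.sin(np.radians(tilt)),np.cos(np.radians(tilt))
    # lean towards -x; flush pivot at near edge: mouth centre
    E=np.array([cx,a[1],.03*u]);ax=np.array([-u,0,v]);si=np.array([v,0,u])
    P=np.array([E-.03*si,E+.08*ax-.03*si,E+.08*ax+.03*si])
    print(tilt,cx,proj(d,P,T)[:,1].round(1))
for c in(258,):
    print([int(x) for x in cv2.cvtColor(d["img"],cv2.COLOR_RGB2HSV)[150:176,c,0]],d["img"][150:176,c].tolist()[::3]);print(d["img"][325:360:2,c].tolist())
E
```

```text
0 0.36 [179.7 239.6 358.5]
0 0.366 [188.5 253.5 368.3]
0 0.372 [197.  266.9 377.8]
5 0.36 [179.9 222.6 356.5]
5 0.366 [188.6 237.2 366.9]
5 0.372 [197.2 251.1 377. ]
10 0.36 [180.4 205.1 352.5]
10 0.366 [189.1 220.2 363.6]
10 0.372 [197.6 234.6 374.3]
[23, 21, 21, 22, 24, 24, 22, 21, 21, 21, 23, 18, 23, 23, 19, 22, 20, 18, 20, 10, 118, 113, 113, 116, 114, 114] [[99, 95, 83], [100, 96, 85], [97, 93, 82], [100, 95, 84], [100, 96, 83], [101, 97, 86], [102, 97, 87], [18, 28, 60], [14, 24, 64]]
[[14, 44, 148], [15, 41, 148], [14, 42, 149], [13, 41, 148], [16, 42, 149], [9, 42, 148], [11, 40, 146], [17, 45, 142], [18, 20, 71], [21, 24, 23], [19, 23, 22], [19, 18, 25], [23, 21, 27], [19, 26, 21], [28, 27, 30], [26, 28, 32], [21, 26, 26], [20, 19, 22]]
```

The cup looks nearly upright. I'll release it so it stands flush, then measure again.

```bash

python3 -m handwheel '0 0 -.001 0;0 0 0 0;0 0 0 0;0 0 0 0;0 0 0 0' .085 20
python3 -m handwheel '0 0 -.03 0;0 0 -.04 0;0 0 -.04 0;0 0 0 0;0 0 0 0'
cat >> h.py <<'E'
def cupfit(s,d,lo,hi,H,box=None,g0=None):
    """upright cup/pot of height H: fit centre so that projected silhouette bbox matches the blob's"""
    from scipy.optimize import least_squares
    T=wristT(s,d); r,m=blob(d["img"],lo,hi,box); n,b,c=r[0]
    th=np.linspace(0,2*np.pi,72);C=np.c_[.03*np.cos(th),.03*np.sin(th),0*th]
    def bb(v):
        q=np.vstack([proj(d,C+[v[0],v[1],0],T),proj(d,C+[v[0],v[1],H],T)])
        return np.r_[q.min(0)-.5,q.max(0)+.5]
    t=np.array([b[0]-.5,b[1]-.5,b[0]+b[2]-.5,b[1]+b[3]-.5])
    o=least_squares(lambda v:bb(v)-t,s["position"][:2] if g0 is None else g0)
    print("fit",o.x.round(4),"res",o.fun.round(1),"blob",r[:3]);return o.x
E
python3 - <<'E'
from h import *
from rig import readout,optics
s=readout.get_state();d=optics.get_image("wrist");pickle.dump((s,d),open("w9.pkl","wb"))
print(blob(d["img"],(105,120,30),(130,255,255))[0])
x=cupfit(s,d,(105,120,30),(130,255,255),.08)
go(x[0],x[1],.064,np.pi/2-.078)
E
```

```text
clock: 19.02
position: [0.3595, -0.0608, 0.0495]
ee_rot: [-0.001, 0.039, 0.999, 0.0]
contact_force: [-0.8, 0.5, 0.1]
width: 0.0848
gripper_force: 0.0
clock: 19.43
position: [0.3614, -0.0615, 0.1616]
ee_rot: [0.003, 0.039, 0.999, -0.001]
contact_force: [-0.4, 0.9, -0.9]
width: 0.0849
gripper_force: 0.0
[(8374, [215, 163, 80, 158], [252.42, 240.3]), (422, [232, 149, 52, 20], [258.2, 156.64])]
fit [ 0.4057 -0.0688] res [  4.4  32.9  -4.4 -30.8] blob [(8374, [215, 163, 80, 158], [252.42, 240.3]), (422, [232, 149, 52, 20], [258.2, 156.64])]
t 19.48 pos [ 0.3599 -0.061   0.16  ] psi 3.0635 q6 -1.85 F [0.8 0.2 0.5] w 0.0851
 delta tool [-0.0463, -0.0043, 0.096] turn 1.5707 len 0.107
```

```bash
python3 - <<'E'
from h import *
s,d=pickle.load(open("w9.pkl","rb"));hsv=cv2.cvtColor(d["img"],cv2.COLOR_RGB2HSV)
for r in range(100,384,6):
    print(r,''.join(('B' if hsv[r,c,2]>110 else 'b' if hsv[r,c,2]>68 else 'c') if 105<hsv[r,c,0]<130 and hsv[r,c,1]>120 and hsv[r,c,2]>30 else ('#' if hsv[r,c,2]<45 else '.') for c in range(180,340,3)))
E
```

```text
100 ......................................................
106 ......................................................
112 ......................................................
118 ......................................................
124 ......................................................
130 ......................................................
136 ......................................................
142 ......................................................
148 ......................................................
154 .....................ccccccccccc......................
160 ...................cccc.......cccc....................
166 ..................c..bbbbbbbccc...c...................
172 ..................bbbBBBBBBbcccbbb....................
178 .................bBBBBBBBBBBBBBBBBbb..................
184 ................BBBBBBBBBBBBBBBBBBBBb.................
190 ...............BBBBBBBBBBBBBBBBBBBBBBb................
196 ..............BBBBBBBBBBBBBBBBBBBBBBBb................
202 ..............BBBBBBBBBBBBBBBBBBBBBBBB................
208 ...............BBBBBBBBBBBBBBBBBBB
[... 1031 characters left out ...]
.............bBBBbbbbbbBBB.........................
322 ......................................................
328 ......................................................
334 ......................................................
340 ...........#############.....#############...........#
346 #........####################################.......##
352 ##..#############################################.####
358 ######################################################
364 ######################################################
370 ######################################################
376 ######################################################
382 ######################################################
```

```bash
cat >> h.py <<'E'
def discfit(s,d,mask,z,rad=.03,g0=None,T=None,use=None):
    from scipy.optimize import least_squares
    T=wristT(s,d) if T is None else T
    ys,xs=np.nonzero(mask);t=np.array([xs.min()-.5,ys.min()-.5,xs.max()+.5,ys.max()+.5])
    th=np.linspace(0,2*np.pi,180);C=np.c_[rad*np.cos(th),rad*np.sin(th),0*th+z]
    def bb(v):
        q=proj(d,C+[v[0],v[1],0],T);return np.r_[q.min(0),q.max(0)]
    u=[0,1,2,3] if use is None else use
    o=least_squares(lambda v:(bb(v)-t)[u],s["position"][:2] if g0 is None else g0)
    print("disc",o.x.round(4),"res",(bb(o.x)-t).round(1),"bbox",t);return o.x
def bluemask(img,vmin,box):
    hsv=cv2.cvtColor(img,cv2.COLOR_RGB2HSV);m=cv2.inRange(hsv,(105,120,vmin),(130,255,255))
    o=np.zeros_like(m);x0,y0,x1,y1=box;o[y0:y1,x0:x1]=m[y0:y1,x0:x1]
    k,l,st,_=cv2.connectedComponentsWithStats(o);return l==1+np.argmax(st[1:,4])
E
python3 - <<'E'
from h import *
s,d=pickle.load(open("w9.pkl","rb"))
x=discfit(s,d,bluemask(d["img"],100,(180,160,340,237)),.08)
p=discfit(s,d,bluemask(d["img"],30,(180,236,340,330)),.08,g0=[.438,-.077],use=[0,2,3])
go(x[0],x[1],.064,np.pi/2-.078)
E
```

```text
disc [ 0.3535 -0.0626] res [-2.4 -2.2  2.4  2.9] bbox [221.5 167.5 292.5 233.5]
disc [ 0.4403 -0.0788] res [-1.5 29.8  1.5  0.2] bbox [214.5 235.5 278.5 320.5]
t 19.48 pos [ 0.3599 -0.061   0.16  ] psi 3.0635 q6 -1.85 F [0.8 0.2 0.5] w 0.0851
 delta tool [0.0063, -0.0022, 0.096] turn 1.5707 len 0.096
```

```bash

python3 -m handwheel '.006 -.002 0 0;0 0 0 -.117;0 0 0 -.117;0 0 0 -.117;0 0 0 -.117' >/dev/null
python3 -m handwheel '0 0 0 -.117;0 0 0 -.117;0 0 .03 0;0 0 .03 0;0 0 .02 0' >/dev/null
python3 -m handwheel '0 0 .012 0;0 0 0 0;0 0 0 0'
python3 -c 'from h import *;go(.3535,-.0626,.062,2.19)'
```

```text
clock: 20.57
position: [0.3519, -0.062, 0.0664]
ee_rot: [-0.002, -0.307, 0.952, 0.002]
contact_force: [0.1, -0.6, -0.2]
width: 0.0849
gripper_force: 0.0
t 20.57 pos [ 0.3519 -0.062   0.0664] psi 3.7654 q6 -2.56 F [ 0.1 -0.6 -0.2] w 0.0849
 delta tool [-0.0009, -0.0014, 0.0044] turn 1.5754 len 0.005
```

Close gently, reopen, turn 90° and close again to centre the cup both ways.

```bash

python3 -m handwheel '-.001 -.001 .004 0;0 0 0 0;0 0 0 0;0 0 0 0;0 0 0 0' .05 20
python3 -m handwheel '0 0 0 0;0 0 0 0;0 0 0 0;0 0 0 0' .085 20
python3 -m handwheel '0 0 0 .121;0 0 0 .121;0 0 0 .121;0 0 0 .121;0 0 0 .121' >/dev/null
python3 -m handwheel '0 0 0 .121;0 0 0 .121;0 0 0 .121;0 0 0 .121;0 0 0 .121' >/dev/null
python3 -m handwheel '0 0 0 .121;0 0 0 .121;0 0 0 .121;0 0 0 0;0 0 0 0'
python3 -m handwheel '0 0 0 0;0 0 0 0;0 0 0 0;0 0 0 0;0 0 0 0' .05 25
python3 -c 'from h import *;go(.3535,-.0626,.062,2.19)'
```

```text
clock: 20.98
position: [0.3555, -0.0628, 0.0642]
ee_rot: [0.0, -0.307, 0.952, -0.0]
contact_force: [0.5, 0.8, -1.2]
width: 0.0597
gripper_force: 21.9
clock: 21.32
position: [0.3554, -0.0628, 0.064]
ee_rot: [0.0, -0.307, 0.952, -0.0]
contact_force: [0.4, 0.7, -0.2]
width: 0.085
gripper_force: 0.0
clock: 22.57
position: [0.3553, -0.0628, 0.0639]
ee_rot: [0.0, 0.456, 0.89, -0.0]
contact_force: [-0.1, 0.1, -0.2]
width: 0.0849
gripper_force: 0.0
clock: 22.98
position: [0.3553, -0.0628, 0.064]
ee_rot: [0.0, 0.457, 0.89, -0.0]
contact_force: [-0.8, -0.2, 4.2]
width: 0.0595
gripper_force: 26.7
t 22.98 pos [ 0.3553 -0.0628  0.064 ] psi 2.1931 q6 -0.99 F [-0.8 -0.2  4.2] w 0.0595
 delta tool [0.0012, -0.0014, 0.002] turn 0.0031 len 0.003
```

```bash

python3 -m handwheel '0 0 0 0;0 0 0 0;0 0 0 0;0 0 -.02 0;0 0 -.04 0' .085 25 >/dev/null
python3 -m handwheel '0 0 -.04 0;0 0 -.02 0;0 0 0 -.12;0 0 0 -.12;0 0 0 -.12' >/dev/null
python3 -m handwheel '0 0 0 -.12;0 0 0 -.12;0 0 0 -.12;0 0 0 -.12;0 0 0 0'
python3 -m handwheel '0 0 0 0;0 0 0 0;0 0 0 0'
python3 - <<'E'
from h import *
from rig import readout,optics
s=readout.get_state();d=optics.get_image("wrist");pickle.dump((s,d),open("w10.pkl","wb"))
D={n:optics.get_image(n) for n in("top","scene")};pickle.dump(D,open("d10.pkl","wb"))
go(.3553,-.0628,.064,2.1931)
hsv=cv2.cvtColor(d["img"],cv2.COLOR_RGB2HSV)
for r in range(120,340,5):
    print(r,''.join(('B' if hsv[r,c,2]>100 else 'b' if hsv[r,c,2]>68 else 'c') if 105<hsv[r,c,0]<130 and hsv[r,c,1]>120 and hsv[r,c,2]>30 else ('#' if hsv[r,c,2]<45 else '.') for c in range(180,340,3)))
for n in D:
    print(n,blob(D[n]["img"],(108,120,30),(130,255,255),amin=40)[0])
E
```

```text
clock: 24.23
position: [0.3551, -0.0627, 0.1837]
ee_rot: [-0.0, 0.054, 0.999, 0.0]
contact_force: [0.8, 0.6, 0.1]
width: 0.085
gripper_force: 0.0
clock: 24.48
position: [0.3553, -0.0627, 0.1838]
ee_rot: [-0.0, 0.055, 0.998, -0.0]
contact_force: [0.0, 0.5, -0.7]
width: 0.0853
gripper_force: 0.0
t 24.63 pos [ 0.3553 -0.0627  0.1838] psi 3.0317 q6 -1.83 F [ 0.6 -0.7  0.3] w 0.085
 delta tool [-0.0, -0.0001, 0.1198] turn 0.8386 len 0.12
120 ......................................................
125 ......................................................
130 ......................................................
135 ......................................................
140 ......................................................
145 ......................................................
150 ......................................................
155 ........................ccccc.........................
160 .....................ccccccccccc......................
165 ...................cccc.......ccc.....................
170 ......................bbbbbbbbc..c....................
175 ..........
[... 1380 characters left out ...]
B...................#
295 ................BbcccccccccccccbB.....................
300 .................BbcccccccccccBB......................
305 ...................BBbbcccbbBB........................
310 ......................bBBBb...........................
315 ......................................................
320 ......................................................
325 ......................................................
330 ......................................................
335 ......................................................
top [(449, [365, 210, 26, 22], [377.79, 220.88]), (157, [360, 254, 25, 11], [372.27, 260.02])]
scene [(1149, [357, 177, 43, 51], [377.36, 200.94])]
```

```bash
cat >> h.py <<'E'
def circ(s,d,pts,z,g0,T=None):
    """circle at height z (centre, radius free) through image contour points"""
    from scipy.optimize import least_squares
    T=wristT(s,d) if T is None else T
    W=np.array([ray(d,p,z,T)[:2] for p in pts])
    o=least_squares(lambda v:np.hypot(*(W-v[:2]).T)-v[2],[*g0,.03],loss="soft_l1",f_scale=.0007)
    e=np.abs(np.hypot(*(W-o.x[:2]).T)-o.x[2]);print("circ",o.x.round(4),"n",len(W),"med err",np.median(e).round(5));return o.x
def cont(m):
    c=max(cv2.findContours(m.astype(np.uint8),cv2.RETR_EXTERNAL,cv2.CHAIN_APPROX_NONE)[0],key=len)[:,0,:];return c.astype(float)
E
python3 - <<'E'
from h import *
s,d=pickle.load(open("w10.pkl","rb"))
c=cont(bluemask(d["img"],80,(180,160,340,233)));c=c[c[:,1]<231]
cup=circ(s,d,c[c[:,1]>185],.08,(.355,-.063))
circ(s,d,c,.08,(.355,-.063))
m=bluemask(d["img"],30,(180,236,340,330));c=cont(m)
for r in(275,280,285):pot=circ(s,d,c[c[:,1]>r],.08,(.44,-.078))
print("rel",(pot-cup)[:2],"=> pot",np.array([.3553,-.0628])+(pot-cup)[:2])
D=pickle.load(open("d10.pkl","rb"));t=D["top"]
m=bluemask(t["img"],30,(360,205,395,235));print(m.sum());c=cont(m)
circ(s,t,c,.08,(.44,-.078),t["T"])
hsv=cv2.cvtColor(t["img"],cv2.COLOR_RGB2HSV)
for r in range(204,240):print(r,''.join(('B' if hsv[r,q,2]>110 else 'b' if hsv[r,q,2]>68 else 'c') if 105<hsv[r,q,0]<130 and hsv[r,q,1]>100 else '.' for q in range(358,400)))
E
```

```text
circ [ 0.3541 -0.0637  0.0281] n 111 med err 0.00031
circ [ 0.3537 -0.0639  0.0282] n 174 med err 0.00041
circ [ 0.4423 -0.0788  0.028 ] n 95 med err 0.00042
circ [ 0.4427 -0.0789  0.0278] n 85 med err 0.00036
circ [ 0.443  -0.0789  0.0275] n 75 med err 0.00032
rel [ 0.08898348 -0.01520752] => pot [ 0.44428348 -0.07800752]
449
circ [ 0.4407 -0.0711  0.0301] n 67 med err 0.00203
204 ..........................................
205 ..........................................
206 ..........................................
207 ..........................................
208 ..........................................
209 ..........................................
210 ...................BBbbbbB................
211 .................BbbbbbbbbbB..............
212 ...............bbbbbccccccbbb.............
213 .............bbbbbccccccccccbb............
214 ............bbbbbccccccccccccbb...........
215 ..........ccbbbbccccccccccccccbb..........
216 .........ccbbbbbcccccccccccccccbB.........
217 ........cccbbbbccccccccccccccccbB.........
218 .......ccccbbbbcccccccccccccccccb.........
219 .......ccc
[... 272 characters left out ...]
........ccccbbbbbccccbbbbbccccbbB.........
226 ........cccccbbbbbcccbbbbccccbbB..........
227 ........ccccccbbbbbbbbbbbcccbbb...........
228 .........cccccbbbbbbbbbbbbbbbb............
229 ..........ccccccbbbbbbbbbbbbB.............
230 ...........ccccccbbbbbbbbbBB..............
231 ..............cccccbbbb...................
232 ..........................................
233 ..........................................
234 ..........................................
235 ..........................................
236 ..........................................
237 ..........................................
238 ..........................................
239 ..........................................
```

```bash
python3 - <<'E'
from h import *
s,d=pickle.load(open("w10.pkl","rb"))
D=pickle.load(open("d10.pkl","rb"));t=D["top"]
print("top pot",ray(t,(380.2,220.4),.08).round(4))
hsv=cv2.cvtColor(t["img"],cv2.COLOR_RGB2HSV)
for r in range(246,270):print(r,''.join(('B' if hsv[r,q,2]>100 else 'b' if hsv[r,q,2]>68 else 'c') if 105<hsv[r,q,0]<130 and hsv[r,q,1]>100 else '.' for q in range(352,394)))
c=D["scene"];hsv=cv2.cvtColor(c["img"],cv2.COLOR_RGB2HSV);print(proj(c,[[.442,-.0775,.08],[.3553,-.0628,.08]]))
for r in range(174,230):print(r,''.join(('B' if hsv[r,q,2]>100 else 'b' if hsv[r,q,2]>68 else 'c') if 105<hsv[r,q,0]<130 and hsv[r,q,1]>100 else '.' for q in range(350,410)))
E
```

```text
top pot [ 0.4415 -0.0769  0.08  ]
246 ...................cbbbcc.ccc.......c.....
247 .....................ccc..................
248 ..........................................
249 ..........................................
250 .......................................c..
251 ..................................c.......
252 ..........................................
253 .................................c........
254 ....................cbc...................
255 ..............c....ccbc...................
256 ........c....cccc.cccccc..........c.......
257 ........cccccccbccbbccc.....ccc...........
258 .........cccccbbbbBBbbcc....cccccc........
259 .........cccccbBBBBBBBbcccccccccc.........
260 .........cccccbbBBBBBBbbbbccccccc.........
261 ..........cccccbbBBBBBBBBBbbbbbcc.........
262 ............ccccbbBBBBBBBBBBBBBb..........
263 .............ccccbbBBBBBBBBBBBB...........
264 ................ccbbBBBBBBBBB.............
265 .......................BBB................
266 ..........................................
267 ..........................................
268 ............................
[... 3060 characters left out ...]
...............cccccccccccccccccccc...............
220 ........................ccccccccccccccccccccc...............
221 ........................ccccccccccccccccccccc...............
222 .........................cccccccccccccccccccc...............
223 .........................cccccccccccccccccccc...............
224 ..........................cccccccccccccccccc................
225 ...........................ccccccccccccccccc................
226 ..............................ccccccccccccc.................
227 .................................cccccccc...................
228 ............................................................
229 ............................................................
```

Pot centre from all three cameras is about (0.4425, -0.0777). Now I'll grip the centred cup and carry it over.

```bash

python3 -m handwheel '0 0 .04 0;0 0 .04 0;0 0 .027 0;0 0 .0128 0;0 0 0 0' >/dev/null
python3 -m handwheel '0 0 0 0;0 0 0 0;0 0 0 0;0 0 0 0;0 0 0 0' .05 30
python3 -m handwheel '0 0 -.01 0;0 0 -.03 0;0 0 -.04 0;0 0 -.025 0;-.02 -.001 0 0' >/dev/null
python3 -m handwheel '-.03 -.002 0 0;-.03 -.002 0 0;-.008 0 0 0;0 0 0 0;0 0 0 0'
python3 -c 'from h import *;go(.4425,-.0777,.149)'
```

```text
clock: 25.47
position: [0.3565, -0.0632, 0.0652]
ee_rot: [0.002, 0.055, 0.999, -0.001]
contact_force: [-0.1, -0.3, 7.0]
width: 0.0593
gripper_force: 32.7
clock: 26.3
position: [0.4412, -0.0769, 0.1686]
ee_rot: [-0.001, 0.054, 0.999, 0.0]
contact_force: [-0.1, 0.9, -1.9]
width: 0.0593
gripper_force: 33.2
t 26.3 pos [ 0.4412 -0.0769  0.1686] psi 3.0328 q6 -1.79 F [-0.1  0.9 -1.9] w 0.0593
 delta tool [-0.0014, -0.0006, 0.0196] turn 0.0 len 0.02
```

```bash

python3 -m handwheel '-.002 -.0006 .006 0;0 0 .006 0;0 0 .004 0;0 0 0 0;0 0 0 0;'
python3 - <<'E'
from h import *
from rig import readout,optics
go(.4433,-.0777,.145)
s=readout.get_state();d=optics.get_image("wrist");c=optics.get_image("scene");pickle.dump((s,d,c),open("w11.pkl","wb"))
hsv=cv2.cvtColor(d["img"],cv2.COLOR_RGB2HSV)
for r in range(120,270,4):
    print(r,''.join(('B' if hsv[r,q,2]>100 else 'b' if hsv[r,q,2]>68 else 'c') if 105<hsv[r,q,0]<130 and hsv[r,q,1]>120 and hsv[r,q,2]>20 else ('#' if hsv[r,q,2]<45 else '.') for q in range(180,340,2)))
hsv=cv2.cvtColor(c["img"],cv2.COLOR_RGB2HSV)
for r in range(140,210,1):print(r,''.join(('B' if hsv[r,q,2]>100 else 'b' if hsv[r,q,2]>68 else 'c') if 105<hsv[r,q,0]<130 and hsv[r,q,1]>100 else '.' for q in range(350,390)))
E
```

```text
clock: 26.72
position: [0.4433, -0.0779, 0.1526]
ee_rot: [-0.001, 0.055, 0.999, 0.0]
contact_force: [-0.2, 0.1, -0.5]
width: 0.0595
gripper_force: 33.2
t 26.72 pos [ 0.4433 -0.0779  0.1526] psi 3.0324 q6 -1.79 F [-0.2  0.1 -0.5] w 0.0595
 delta tool [0.0, 0.0002, 0.0076] turn 0.0 len 0.008
120 ................................................................................
124 ................................................................................
128 ................................................................................
132 ................................................................................
136 ................................................................................
140 ................................................................................
144 ................................................................................
148 ................................................................................
152 ................................................................................
156 ........................................
[... 4870 characters left out ...]
ccccccccccc..............
195 .......ccccccccccccccccccc..............
196 .......ccccccccccccccccccc..............
197 .......ccccccccccccccccccc..............
198 .......ccccccccccccccccccc..............
199 .......ccccccccccccccccccc..............
200 .......cccccccccccccccccc...............
201 .......cccccccccccccccccc...............
202 ........ccccccccccccccccc...............
203 .........cccccccccccccccc...............
204 ...........ccccccccccccc................
205 ...............cccccc...................
206 ........cc..............................
207 .........ccc............................
208 ..................cccc..................
209 ...................c....................
```

The wrist and scene silhouettes of the cup and pot line up. I'll lower gently.

```bash

python3 -m handwheel '0 0 .004 0;0 0 .001 0;0 0 0 0;0 0 0 0'
python3 -m handwheel '0 0 .001 0;0 0 0 0;0 0 0 0'
python3 -m handwheel '0 0 .001 0;0 0 0 0;0 0 0 0'
```

```text
clock: 27.15
position: [0.4441, -0.0781, 0.1479]
ee_rot: [-0.0, 0.055, 0.999, -0.0]
contact_force: [0.1, 0.6, -1.3]
width: 0.059
gripper_force: 33.2
clock: 27.4
position: [0.4442, -0.0781, 0.1471]
ee_rot: [0.0, 0.055, 0.999, -0.0]
contact_force: [1.0, 0.8, -0.5]
width: 0.0591
gripper_force: 33.2
clock: 27.65
position: [0.4441, -0.0781, 0.146]
ee_rot: [-0.0, 0.055, 0.999, -0.0]
contact_force: [0.4, 0.4, -0.8]
width: 0.0591
gripper_force: 33.2
```

```bash

python3 -m handwheel '.0005 0 .001 0;0 0 0 0;0 0 0 0'
python3 -m handwheel '0 0 .001 0;0 0 0 0;0 0 0 0'
```

```text
clock: 27.9
position: [0.4439, -0.0781, 0.1453]
ee_rot: [0.0, 0.055, 0.999, -0.0]
contact_force: [0.9, -0.1, 1.3]
width: 0.0592
gripper_force: 33.3
clock: 28.15
position: [0.4441, -0.0782, 0.1452]
ee_rot: [0.001, 0.054, 0.999, -0.0]
contact_force: [-3.2, 0.5, 7.8]
width: 0.0595
gripper_force: 34.1
```

```bash

python3 -m handwheel '0 0 -.0005 0;0 0 0 0;0 0 0 0;0 0 0 0;0 0 0 0' .085 20
python3 -m handwheel '0 0 -.02 0;0 0 -.04 0;0 0 -.04 0;0 0 -.03 0;0 0 0 0' >/dev/null
python3 -m handwheel '.02 0 0 0;0 0 0 0;0 0 0 0'
python3 - <<'E'
from h import *
from rig import readout,optics
s=readout.get_state();d=optics.get_image("wrist");c=optics.get_image("scene");pickle.dump((s,d,c),open("w12.pkl","wb"))
go(.656,-.05,.25)
hsv=cv2.cvtColor(d["img"],cv2.COLOR_RGB2HSV)
for r in range(120,300,4):
    print(r,''.join(('B' if hsv[r,q,2]>100 else 'b' if hsv[r,q,2]>68 else 'c') if 105<hsv[r,q,0]<130 and hsv[r,q,1]>120 and hsv[r,q,2]>20 else ('#' if hsv[r,q,2]<45 else '.') for q in range(180,340,2)))
hsv=cv2.cvtColor(c["img"],cv2.COLOR_RGB2HSV)
for r in range(140,207,1):print(r,''.join(('B' if hsv[r,q,2]>100 else 'b' if hsv[r,q,2]>68 else 'c') if 105<hsv[r,q,0]<130 and hsv[r,q,1]>100 else '.' for q in range(350,390)))
E
```

```text
clock: 28.57
position: [0.4436, -0.078, 0.1443]
ee_rot: [-0.0, 0.055, 0.999, 0.0]
contact_force: [-0.4, -0.8, -0.6]
width: 0.0851
gripper_force: 0.0
clock: 29.23
position: [0.4232, -0.0757, 0.2741]
ee_rot: [-0.0, 0.055, 0.999, 0.0]
contact_force: [0.6, 0.6, 0.7]
width: 0.085
gripper_force: 0.0
t 29.33 pos [ 0.4241 -0.0759  0.274 ] psi 3.0324 q6 -1.8 F [-0.5  0.5  0.6] w 0.0854
 delta tool [-0.2277, 0.051, 0.024] turn 0.0 len 0.235
120 ................................................................................
124 ................................................................................
128 ................................................................................
132 ................................................................................
136 ................................................................................
140 ................................................................................
144 ................................................................................
148 ..................................................................
[... 5474 characters left out ...]
ccccccccccccc............
192 ........ccccccccccccccccccc.............
193 ........ccccccccccccccccccc.............
194 .......cccccccccccccccccccc.............
195 .......ccccccccccccccccccc..............
196 .......ccccccccccccccccccc..............
197 .......ccccccccccccccccccc..............
198 .......ccccccccccccccccccc..............
199 .......ccccccccccccccccccc..............
200 .......cccccccccccccccccc...............
201 .......cccccccccccccccccc...............
202 ........ccccccccccccccccc...............
203 .........cccccccccccccccc...............
204 ...........ccccccccccccc................
205 ...............cccccc...................
206 ........c...............................
```

The blue cup stands level on its pot. Now the yellow cup.

```bash

python3 -m handwheel '0 .008 0 -.031;-.037 .009 0 0;-.037 .009 0 0;-.037 .009 0 0;-.037 .009 0 0' >/dev/null
python3 -m handwheel '-.037 0 0 0;-.033 0 0 0;0 0 .03 0;0 0 .03 0;0 0 0 0'
python3 -c 'from h import *;go(.647,-.0503,.0855,np.pi-.078)'
```

```text
clock: 30.17
position: [0.6421, -0.0476, 0.207]
ee_rot: [-0.007, 0.038, 0.999, 0.001]
contact_force: [-1.7, 0.1, -1.4]
width: 0.0849
gripper_force: 0.0
t 30.17 pos [ 0.6421 -0.0476  0.207 ] psi 3.0651 q6 -1.68 F [-1.7  0.1 -1.4] w 0.0849
 delta tool [-0.0051, -0.0023, 0.1215] turn 0.0015 len 0.122
```

```bash

python3 -m handwheel '-.004 -.0023 .015 0;0 0 .03 0;0 0 .03 0;0 0 .02 0;0 0 0 0' 
python3 -c 'from h import *;go(.647,-.0503,.0855,np.pi-.078)'
```

```text
clock: 30.58
position: [0.6459, -0.0507, 0.1156]
ee_rot: [-0.004, 0.039, 0.999, 0.001]
contact_force: [-1.2, 0.2, 0.1]
width: 0.0851
gripper_force: 0.0
t 30.58 pos [ 0.6459 -0.0507  0.1156] psi 3.0643 q6 -1.68 F [-1.2  0.2  0.1] w 0.0851
 delta tool [-0.001, 0.0005, 0.0301] turn 0.0007 len 0.03
```

```bash

python3 -m handwheel '0 0 .015 0;0 0 .01 0;0 0 .003 0;0 0 0 0;0 0 0 0' 
python3 -m handwheel '0 0 0 0;0 0 0 0;0 0 0 0;0 0 0 0;0 0 0 0' .05 25
python3 -c 'from h import *;go(.647,-.0503,.0855,np.pi-.078)'
```

```text
clock: 31.0
position: [0.6492, -0.0517, 0.0926]
ee_rot: [0.001, 0.039, 0.999, -0.0]
contact_force: [1.0, 1.6, -0.1]
width: 0.0852
gripper_force: 0.0
clock: 31.42
position: [0.6491, -0.0518, 0.0927]
ee_rot: [0.001, 0.039, 0.999, -0.0]
contact_force: [-0.7, -0.2, 6.6]
width: 0.059
gripper_force: 27.2
t 31.42 pos [ 0.6491 -0.0518  0.0927] psi 3.0635 q6 -1.68 F [-0.7 -0.2  6.6] w 0.059
 delta tool [0.0022, 0.0013, 0.0072] turn -0.0001 len 0.008
```

```bash

python3 -m handwheel '0 0 -.01 0;0 0 -.02 0;0 0 -.03 0;0 0 -.035 0;0 0 -.035 0' >/dev/null
python3 -m handwheel '0 0 -.035 0;0 0 -.03 0;0 0 0 0;.036 0 0 0;.036 0 0 0' >/dev/null
python3 -m handwheel '.036 0 0 0;.036 0 0 0;.036 0 0 0;.036 0 0 0;.036 0 0 0' >/dev/null
python3 -m handwheel '.036 0 0 0;.036 0 0 0;0 0 .01 0;0 0 .03 0;0 0 .03 0' >/dev/null
python3 -m handwheel '0 0 0 0;0 0 0 0'
python3 -c 'from h import *;go(.32,-.055,.072)'
```

```text
clock: 33.25
position: [0.324, -0.0259, 0.2157]
ee_rot: [-0.002, 0.039, 0.999, 0.001]
contact_force: [0.2, 0.8, -1.2]
width: 0.0591
gripper_force: 28.5
t 33.25 pos [ 0.324  -0.0259  0.2157] psi 3.0634 q6 -1.79 F [ 0.2  0.8 -1.2] w 0.0591
 delta tool [0.0017, -0.0293, 0.1437] turn 0.0 len 0.147
```

```bash

python3 -m handwheel '.002 -.03 0 0;0 0 .04 0;0 0 .04 0;0 0 .04 0;0 0 .018 0' >/dev/null
python3 -m handwheel '0 0 .003 0;0 0 0 0;0 0 0 0'
python3 -c 'from h import *;go(.32,-.055,.066)'
```

```text
clock: 33.92
position: [0.3235, -0.057, 0.0771]
ee_rot: [0.002, 0.039, 0.999, -0.001]
contact_force: [0.4, 0.5, -0.7]
width: 0.0592
gripper_force: 28.5
t 33.92 pos [ 0.3235 -0.057   0.0771] psi 3.0637 q6 -1.88 F [ 0.4  0.5 -0.7] w 0.0592
 delta tool [0.0037, 0.0017, 0.0111] turn 0.0 len 0.012
```

```bash

python3 -m handwheel '0 0 .006 0;0 0 .003 0;0 0 0 0;0 0 0 0'
python3 -m handwheel '0 0 .002 0;0 0 .002 0;0 0 0 0'
```

```text
clock: 34.25
position: [0.3215, -0.0562, 0.0669]
ee_rot: [0.0, 0.039, 0.999, -0.0]
contact_force: [0.0, 0.3, -1.8]
width: 0.059
gripper_force: 28.6
clock: 34.5
position: [0.3223, -0.0564, 0.0632]
ee_rot: [0.001, 0.039, 0.999, -0.0]
contact_force: [-1.2, 0.6, 8.6]
width: 0.0589
gripper_force: 29.5
```

Contact. I'll lever the cup upright as I did with the blue one.

```bash

python3 -m handwheel '-.004 0 .001 0;-.004 0 .001 0;-.004 0 .001 0;-.004 0 .0012 0;0 0 0 0'
python3 -m handwheel '-.004 0 .0012 0;-.003 0 .0015 0;-.003 0 .0015 0;0 0 0 0'
```

```text
clock: 34.92
position: [0.3379, -0.0577, 0.0586]
ee_rot: [0.0, 0.039, 0.999, -0.0]
contact_force: [-0.2, -0.6, 5.2]
width: 0.0587
gripper_force: 29.6
clock: 35.25
position: [0.3477, -0.0583, 0.054]
ee_rot: [0.0, 0.039, 0.999, -0.0]
contact_force: [-1.1, -1.5, 3.3]
width: 0.0587
gripper_force: 27.8
```

```bash

python3 -m handwheel '-.002 0 .0015 0;0 0 .001 0;0 0 0 0'
python3 -m handwheel '-.001 0 .0015 0;0 0 .0005 0;0 0 0 0'
```

```text
clock: 35.5
position: [0.3509, -0.0588, 0.0521]
ee_rot: [0.002, 0.039, 0.999, -0.0]
contact_force: [1.3, -0.5, 5.9]
width: 0.059
gripper_force: 27.6
clock: 35.75
position: [0.3517, -0.059, 0.0509]
ee_rot: [0.002, 0.039, 0.999, -0.001]
contact_force: [-2.0, -0.4, 19.5]
width: 0.059
gripper_force: 26.9
```

```bash

python3 -m handwheel '0 0 -.0015 0;0 0 0 0' >/dev/null
python3 -m handwheel '0 0 0 0;0 0 0 0;0 0 0 0;0 0 0 0' .085 20 >/dev/null
python3 -m handwheel '0 0 -.02 0;0 0 -.04 0;0 0 -.04 0;0 0 -.02 0;0 0 0 0' >/dev/null
python3 -m handwheel '0 0 0 0;0 0 0 0'
python3 - <<'E'
from h import *
from rig import readout,optics
s=readout.get_state();d=optics.get_image("wrist");pickle.dump((s,d),open("w13.pkl","wb"))
hsv=cv2.cvtColor(d["img"],cv2.COLOR_RGB2HSV)
for r in range(120,300,5):
    print(r,''.join(('B' if hsv[r,q,2]>190 else 'b' if hsv[r,q,2]>130 else 'c') if 8<hsv[r,q,0]<28 and hsv[r,q,1]>150 and hsv[r,q,2]>50 else ('#' if hsv[r,q,2]<45 else '.') for q in range(160,360,3)))
r,m=blob(d["img"],(8,170,150),(28,255,255),(180,150,340,300));print(r[:3])
k,l,st,_=cv2.connectedComponentsWithStats(m);M=l==1+np.argmax(st[1:,4])
x=circ(s,d,cont(M),.068,(.345,-.058));go(x[0],x[1],.055,3.76)
E
```

```text
clock: 36.83
position: [0.3493, -0.058, 0.1702]
ee_rot: [-0.001, 0.039, 0.999, 0.0]
contact_force: [-0.6, 0.1, -0.3]
width: 0.0856
gripper_force: 0.0
120 ...................................................................
125 ...................................................................
130 ...................................................................
135 ...................................................................
140 ...................................................................
145 ...................................................................
150 .............................ccccccccc.............................
155 ...........................cc........ccc...........................
160 .........................c..bbbbbbbcccc.c..........................
165 .........................bbbbbbbBbbbbbbcc..........................
170 ........................bbbbbbbbbbbbbbbbbc.........................
175 .......................bbbBbbbbbbbBbbbbbbbb........................
180 ......................bbbbbbbbbbbbbbbbbbbbbc.......................
185 ..........
[... 1188 characters left out ...]
............#######..
270 .######....................................................#######.
275 #######....................................................#######.
280 #######....................................................########
285 ######......................................................#######
290 ######......................................................#######
295 #####........................................................######
[(3139, [225, 160, 65, 62], [257.02, 190.24])]
circ [ 0.3383 -0.0587  0.0274] n 181 med err 0.00039
t 36.88 pos [ 0.349  -0.0579  0.1698] psi 3.0635 q6 -1.85 F [ 0.3  0.1 -0.8] w 0.0851
 delta tool [0.0106, -0.0016, 0.1148] turn -0.6965 len 0.115
```

```bash

python3 -m handwheel '.0095 -.001 0 0;0 0 0 -.116;0 0 0 -.116;0 0 0 -.116;0 0 0 -.116' >/dev/null
python3 -m handwheel '0 0 0 -.116;0 0 0 -.116;0 0 .035 0;0 0 .035 0;0 0 .03 0' >/dev/null
python3 -m handwheel '0 0 .014 0;0 0 0 0;0 0 0 0'
python3 -m handwheel '0 0 0 0;0 0 0 0;0 0 0 0;0 0 0 0;0 0 0 0' .05 20
python3 -m handwheel '0 0 0 0;0 0 0 0;0 0 0 0;0 0 0 0' .085 20
python3 -m handwheel '0 0 0 .121;0 0 0 .121;0 0 0 .121;0 0 0 .121;0 0 0 .121' >/dev/null
python3 -m handwheel '0 0 0 .121;0 0 0 .121;0 0 0 .121;0 0 0 .121;0 0 0 .121' >/dev/null
python3 -m handwheel '0 0 0 .121;0 0 0 .121;0 0 0 .121;0 0 0 0;0 0 0 0'
python3 -m handwheel '0 0 0 0;0 0 0 0;0 0 0 0;0 0 0 0;0 0 0 0' .05 30
```

```text
clock: 37.97
position: [0.3389, -0.0582, 0.0561]
ee_rot: [-0.002, -0.304, 0.953, 0.001]
contact_force: [0.3, 0.1, 0.0]
width: 0.0852
gripper_force: 0.0
clock: 38.38
position: [0.3412, -0.0588, 0.0581]
ee_rot: [0.001, -0.304, 0.953, -0.001]
contact_force: [-1.4, 1.2, 7.6]
width: 0.0592
gripper_force: 21.6
clock: 38.72
position: [0.3407, -0.0587, 0.0572]
ee_rot: [0.0, -0.304, 0.953, -0.0]
contact_force: [0.1, 0.2, -0.8]
width: 0.0854
gripper_force: 0.0
clock: 39.97
position: [0.3406, -0.0586, 0.0571]
ee_rot: [-0.0, 0.458, 0.889, -0.0]
contact_force: [-0.2, 0.4, -0.3]
width: 0.0849
gripper_force: 0.0
clock: 40.38
position: [0.3405, -0.0587, 0.0574]
ee_rot: [0.0, 0.459, 0.888, -0.0]
contact_force: [-0.8, 0.4, 5.4]
width: 0.0591
gripper_force: 31.8
```

```bash

python3 -m handwheel '0 0 -.01 0;0 0 -.03 0;0 0 -.04 0;0 0 -.04 0;0 0 -.04 0' >/dev/null
python3 -m handwheel '0 0 -.02 0;0 0 0 -.124;0 0 0 -.124;0 0 0 -.124;0 0 0 -.124' >/dev/null
python3 -m handwheel '0 0 0 -.124;0 0 0 -.124;0 0 0 -.124;0 0 0 0;0 0 0 0' 
python3 -c 'from h import *;go(.445,.1535,.21)'
```

```text
clock: 41.63
position: [0.3403, -0.0585, 0.2367]
ee_rot: [-0.0, 0.045, 0.999, 0.0]
contact_force: [0.9, -0.5, -1.6]
width: 0.0592
gripper_force: 33.7
t 41.63 pos [ 0.3403 -0.0585  0.2367] psi 3.0517 q6 -1.85 F [ 0.9 -0.5 -1.6] w 0.0592
 delta tool [-0.0852, 0.2205, 0.0267] turn 0.0 len 0.238
```

```bash

python3 -m handwheel '-.012 .0315 0 0;-.012 .0315 0 0;-.012 .0315 0 0;-.012 .0315 0 0;-.012 .0315 0 0' >/dev/null
python3 -m handwheel '-.012 .0315 0 0;-.012 .0315 0 0;0 0 .03 0;0 0 .03 0;0 0 0 0' >/dev/null
python3 -m handwheel '0 0 0 0;0 0 0 0' 
python3 -c 'from h import *;go(.445,.1535,.133)'
```

```text
clock: 42.63
position: [0.4442, 0.1536, 0.1781]
ee_rot: [0.001, 0.044, 0.999, 0.0]
contact_force: [0.3, -0.3, -2.0]
width: 0.0595
gripper_force: 33.8
t 42.63 pos [0.4442 0.1536 0.1781] psi 3.0531 q6 -1.3 F [ 0.3 -0.3 -2. ] w 0.0595
 delta tool [-0.0008, -0.0001, 0.0451] turn 0.0 len 0.045
```

```bash

python3 -m handwheel '-.001 0 .02 0;0 0 .015 0;0 0 .008 0;0 0 0 0;0 0 0 0'
python3 - <<'E'
from h import *
from rig import readout,optics
go(.4455,.1535,.127)
s=readout.get_state();d=optics.get_image("wrist");c=optics.get_image("scene");t=optics.get_image("top");pickle.dump((s,d,c,t),open("w14.pkl","wb"))
def show(d,rows,cols,lv):
    hsv=cv2.cvtColor(d["img"],cv2.COLOR_RGB2HSV)
    for r in rows:print(r,''.join(('B' if hsv[r,q,2]>lv[0] else 'b' if hsv[r,q,2]>lv[1] else 'c') if 8<hsv[r,q,0]<28 and hsv[r,q,1]>150 and hsv[r,q,2]>30 else ('#' if hsv[r,q,2]<45 else '.') for q in cols))
show(d,range(140,260,3),range(180,340,2),(190,130))
u=proj(c,[.445,.1535,.068])[0].astype(int);print(u)
show(c,range(u[1]-32,u[1]+36),range(u[0]-24,u[0]+26),(190,130))
E
```

```text
clock: 43.05
position: [0.4452, 0.1535, 0.1352]
ee_rot: [0.001, 0.044, 0.999, 0.0]
contact_force: [0.2, -0.6, -0.7]
width: 0.0592
gripper_force: 33.9
t 43.05 pos [0.4452 0.1535 0.1352] psi 3.0536 q6 -1.3 F [ 0.2 -0.6 -0.7] w 0.0592
 delta tool [-0.0003, 0.0, 0.0082] turn 0.0 len 0.008
140 ................................................................................
143 ................................................................................
146 ................................................................................
149 ................................................................................
152 ................................................................................
155 ................................................................................
158 ................................................................................
161 ................................................................................
164 ................................................................................
167 ....................................cccccc...
[... 5635 characters left out ...]
........................................
236 ..................................................
237 .................cccc......cccc...................
238 ...................cccccccccc.....................
239 ..................................................
240 ..................................................
241 ..................................................
242 ..................................................
243 ..................................................
244 ..................................................
245 ..................................................
246 ..................................................
247 ..................................................
```

```bash

python3 -m handwheel '0 0 .005 0;0 0 .002 0;0 0 0 0;0 0 0 0'
python3 -m handwheel '0 0 .001 0;0 0 0 0;0 0 0 0'
python3 -m handwheel '0 0 .001 0;0 0 0 0;0 0 0 0'
```

```text
clock: 43.53
position: [0.4443, 0.1536, 0.127]
ee_rot: [-0.0, 0.044, 0.999, -0.0]
contact_force: [0.6, 0.3, -0.9]
width: 0.059
gripper_force: 33.9
clock: 43.78
position: [0.4445, 0.1536, 0.1261]
ee_rot: [-0.0, 0.044, 0.999, -0.0]
contact_force: [0.1, 0.4, -1.9]
width: 0.059
gripper_force: 33.9
clock: 44.03
position: [0.4448, 0.1537, 0.1254]
ee_rot: [0.0, 0.044, 0.999, 0.0]
contact_force: [0.1, -1.0, 1.1]
width: 0.0594
gripper_force: 34.1
```

```bash

python3 -m handwheel '0 0 .0006 0;0 0 0 0;0 0 0 0'
python3 -m handwheel '0 0 0 0;0 0 0 0;0 0 0 0;0 0 0 0;0 0 0 0' .085 20
python3 -m handwheel '0 0 -.02 0;0 0 -.04 0;0 0 -.04 0;0 0 -.04 0;0 0 0 0'
python3 -m handwheel '.03 -.02 0 0;0 0 0 0;0 0 0 0'
python3 - <<'E'
from h import *
from rig import readout,optics
s=readout.get_state();d=optics.get_image("wrist");c=optics.get_image("scene");t=optics.get_image("top");pickle.dump((s,d,c,t),open("w15.pkl","wb"))
def show(d,rows,cols,lv,H=(8,28)):
    hsv=cv2.cvtColor(d["img"],cv2.COLOR_RGB2HSV)
    for r in rows:print(r,''.join(('B' if hsv[r,q,2]>lv[0] else 'b' if hsv[r,q,2]>lv[1] else 'c') if H[0]<hsv[r,q,0]<H[1] and hsv[r,q,1]>150 and hsv[r,q,2]>30 else ('#' if hsv[r,q,2]<45 else '.') for q in cols))
show(c,range(176,242),range(278,330),(190,130))
show(d,range(140,260,4),range(140,340,3),(190,130))
for n,l,h in(("bl",(105,120,30),(130,255,255)),("ye",(8,170,60),(28,255,255)),("grn",(50,120,30),(75,255,255))):print(n,blob(c["img"],l,h,amin=200)[0],blob(pickle.load(open("d0.pkl","rb"))["scene"]["img"],l,h,amin=200)[0])
E
```

```text
clock: 44.28
position: [0.4448, 0.1537, 0.1254]
ee_rot: [0.001, 0.043, 0.999, 0.0]
contact_force: [-1.0, -0.5, 6.0]
width: 0.0594
gripper_force: 34.6
clock: 44.7
position: [0.4444, 0.1536, 0.1244]
ee_rot: [-0.0, 0.044, 0.999, -0.0]
contact_force: [-0.5, 0.1, -0.2]
width: 0.0849
gripper_force: 0.0
clock: 45.12
position: [0.4488, 0.1545, 0.2723]
ee_rot: [0.008, 0.043, 0.999, 0.002]
contact_force: [1.7, 0.3, -0.2]
width: 0.0848
gripper_force: 0.0
clock: 45.37
position: [0.4114, 0.1359, 0.2644]
ee_rot: [-0.0, 0.044, 0.999, -0.0]
contact_force: [0.2, 0.9, 0.4]
width: 0.0849
gripper_force: 0.0
176 .............#########..............................
177 ..........########..................................
178 ......#########.....................................
179 ...#########........................................
180 ..######............................................
181 ..###...............................................
182 ....................................................
183 ....................................................
184 ......................bbbbbb.................
[... 5182 characters left out ...]
bb................
248 ............................................b......................
252 ...........##.....................................................#
256 ..........###...........................bb........................#
bl [(737, [357, 164, 25, 42], [367.93, 184.79]), (224, [362, 151, 21, 14], [372.14, 157.42])] [(322, [357, 184, 21, 22], [366.05, 195.56]), (249, [280, 147, 19, 17], [288.41, 155.26])]
ye [(647, [291, 200, 24, 35], [301.81, 217.46]), (293, [292, 184, 24, 16], [303.26, 192.05])] [(566, [291, 205, 23, 30], [301.61, 219.48]), (220, [307, 142, 18, 17], [315.79, 149.87])]
grn [(760, [347, 208, 26, 38], [359.02, 226.42])] [(755, [348, 208, 25, 38], [359.14, 226.29])]
```

```bash
python3 - <<'E'
from h import *
s,d,c,t=pickle.load(open("w15.pkl","rb"));D0=pickle.load(open("d0.pkl","rb"))
th=np.linspace(0,2*np.pi,180);C=np.c_[.03*np.cos(th),.03*np.sin(th),0*th]
def bb(x,y,z):
    q=proj(c,C+[x,y,z]);return np.r_[q.min(0),q.max(0)].round(1)
print("ycup top",bb(.4448,.1536,.136),"ypot rim",bb(.4448,.1536,.068),"foot",bb(.4448,.1536,0))
print("bcup top",bb(.443,-.0779,.16),"bpot rim",bb(.443,-.0779,.08),"foot",bb(.443,-.0779,0))
for n,i,box,lo,hi in(("ycup",c,(280,180,330,199),(8,150,120),(28,255,255)),("ypot rim before",D0["scene"],(285,195,325,222),(8,150,120),(28,255,255)),("bcup",c,(345,145,395,163),(105,120,66),(130,255,255))):
    m=blob(i["img"],lo,hi,box,40)[0];print(n,m[:2])
print("bpot rim (w10 scene)",blob(pickle.load(open("d10.pkl","rb"))["scene"]["img"],(105,120,66),(130,255,255),(355,174,379,190),30)[0][:2])
E
```

```text
ycup top [291.6 183.6 316.  197.2] ypot rim [290.7 205.5 314.3 219.6] foot [289.8 226.1 312.6 240.5]
bcup top [361.2 150.1 384.2 161.3] bpot rim [357.8 175.  379.9 186.8] foot [354.5 198.4 375.9 210.6]
ycup [(271, [292, 184, 24, 15], [303.05, 191.05])]
ypot rim before [(162, [291, 205, 24, 15], [302.38, 212.43])]
bcup [(192, [362, 151, 21, 12], [372.04, 156.63])]
bpot rim (w10 scene) [(109, [359, 177, 20, 11], [368.25, 182.8])]
```

Both stacks agree with their predicted outlines to within about 1 mm and look level, and the pots have not shifted. Handing in.

```bash
python3 -c 'from rig import ticket;print(ticket.sign_off())'
```

```text
the job is handed in; nothing more can be done
None
```

The job is handed in at about 45 s on the robot clock. The white tile lies flat on the middle of the red tile (within about 1 mm), and each cup stands mouth-down and level on the pot of its own colour, rim to rim within about 1 mm in the last camera check. I kept clear of the bottle, tape roll and tin, but did not measure their positions again before handing in.

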